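# Space power modules along a base plate and sleeve its terminals

## Task

On the aluminium base plate, carry on the row from the screwed-down power module: lay all the loose modules flat in one straight line, one after another on the side away from the brass posts, using the steel spacer bar between neighbours so that every gap is even and as wide as the bar. Also slip one plastic sleeve fully down over each of the two brass terminal posts. Leave the spacer bar in the shallow grey tray and do not disturb the other things on the bench.

Things in the scene. Friction and masses are not known exactly. Their poses are not given: they have to be found in the camera images.
- first_center (a point): Centre (half-way up) of the module fixed on the base plate: a black block with a silvery top, 40 mm across the row (x), 52 mm along the row (y), 26 mm high, standing on the 6 mm thick aluminium plate (130 x 350 mm), whose top is 13 mm below this point. The row runs from it in its own +y direction, away from the brass posts, between two thin dark lines 46 mm apart; there is room for three more modules. Its yaw is that of the plate; the plate is fixed and does not move.
- module1_center (a point): Centre (half-way up) of a loose module, 0.35 kg, like the fixed one: black block with silvery top, 40 mm (its x) by 52 mm (its y) by 26 mm high. It lies flat with its z up; the 52 mm side goes along the row. The modules are all alike and may go in any order and either way round. In some starts one is absent.
- module2_center (a point): Centre (half-way up) of a loose module, 0.35 kg, like the fixed one: black block with silvery top, 40 mm (its x) by 52 mm (its y) by 26 mm high. It lies flat with its z up; the 52 mm side goes along the row. The modules are all alike and may go in any order and either way round. In some starts one is absent.
- module3_center (a point): Centre (half-way up) of a loose module, 0.35 kg, like the fixed one: black block with silvery top, 40 mm (its x) by 52 mm (its y) by 26 mm high. It lies flat with its z up; the 52 mm side goes along the row. The modules are all alike and may go in any order and either way round. In some starts one is absent.
- spacer_center (a point): Centre of the spacer, a bare steel bar 60 mm long (its x) and 16 mm square in section, 0.1 kg, at first on the bench; laid across the row between two modules it projects 10 mm on either side of them, and so can be gripped by its ends. Beware that laid modules stand loose on the plate and slide if pushed by more than about 3 N.
- sleeve1_center (a point): Centre (half-way up) of a loose white plastic sleeve standing upright: outside 28 mm, bore 21 mm, length 36 mm, open at both ends, z along its axis; 20 g. Either sleeve may go on either post.
- sleeve2_center (a point): Centre (half-way up) of a loose white plastic sleeve standing upright: outside 28 mm, bore 21 mm, length 36 mm, open at both ends, z along its axis; 20 g. Either sleeve may go on either post.
- post1_base (a point): Foot of a brass terminal post, on the base plate's top surface: upright round post 16 mm in diameter and 30 mm high with a bevelled top, beside the fixed module on its -y side, 75 mm from that module's centre line; the posts stand 70 mm apart. A sleeve is home when its lower end stands on the plate (its centre 18 mm above this point).
- post2_base (a point): Foot of a brass terminal post, on the base plate's top surface: upright round post 16 mm in diameter and 30 mm high with a bevelled top, beside the fixed module on its -y side, 75 mm from that module's centre line; the posts stand 70 mm apart. A sleeve is home when its lower end stands on the plate (its centre 18 mm above this point).
- tray_floor (a point): Middle of the inner floor of the fixed shallow grey plastic tray: inside 152 mm (x) by 112 mm (y), floor 5 mm above the bench, rim 14 mm above the bench. The spacer is to end here.
- relay1: Bystander: white relay block 29 x 18 x 20 mm; origin under its centre.
- relay2: Bystander: white relay block 29 x 18 x 20 mm; origin under its centre.
- adapter: Bystander: black plug adapter 80 x 42 x 32 mm; origin under its centre.
- spool: Bystander: red spool of copper wire, 60 mm across, 64 mm high; origin under its centre.
- jar: Bystander: jar 48 mm across, 60 mm high; origin under its centre.
Mind the look-alikes: they are no part of the job. Leave any pink or red look-alike of the part that bears sleeve1_center alone.

How it is judged:
By the outcome, as a careful person would: the job done as asked, in the order asked, and still so for the second after the job is handed in, with the robot touching nothing.
Of module1, module2, module3 only 2 to 3 are there at a start; the rules pass over those that are not, and their reading is None.
At some moment in a run one of module1, module2, module3, spacer may be knocked a few centimetres aside while the robot is not near it.
It also fails if it takes over 210 s, if anything falls off the work surface, if the arm or the gripper's body presses on something with over 40 N, if the wrist force passes 120 N, or if a joint passes its speed limit or range.

## Robot

A 6-joint arm with a two-finger parallel gripper is mounted at the origin on the work surface. World frame = base frame: x ahead of the robot, y to its left, z up, the work surface at z = 0. Lengths are in mm, angles in rad, forces in N, time in s.
With the tool pointing down it reaches from about 400 to 825 mm from the base axis. Payload 7 kg.
Tool frame: the origin (TCP) lies at the very end of the fingers, on their centre line; the grasp point (between the pads) lies 19 mm behind it; z points along the fingers, y is the line along which they close (so a half turn about z gives the same grasp; the last joint's range is limited). The gripper opens to 85 mm and grips with 20 to 120 N. Pads are 22 mm wide; open, the fingers measure 114 mm over their backs; the gripper's body (76 mm by 85 mm) begins 54 mm behind the grasp point. The pads swing forward as they close: fully open they stand 13 mm farther back than shut.
Start: joints at [1.636, 0.359, 0.012, 0, -1.224, -0.288], TCP at [149.16, 658.291, 231.302] pointing down, gripper open.
Joint ranges: [-3.07, 3.07], [-1.43, 2.12], [-1.02, 1.25], [-3.03, 1.67], [-3.05, -0], [-3.03, 3.03]. Speed limits (rad/s): [2.39, 2.39, 3.01, 3.14, 3.14, 3.14].

## Interface

Orientations are given as [roll, pitch, yaw] about the fixed x, y, z axes, in that order (R = Rz(yaw) Ry(pitch) Rx(roll)).
In Python, from bench import r gives the robot as it stands.
- The arm moves only by the tool step_arm, never from a script. Its argument "rows" is a list of rows, each an object with "xyz": the shift along the world's x, y, z in m, a list of three; "spin": the turn about the world's z in rad. In form: [{"xyz": [dx, dy, dz], "spin": spin}, ...]. A call has 1 to 20 rows; each row shifts and turns the commanded pose from where the row before left it; what a row does not reach is not made up. A row lasts 1/10 s, in which the tool goes at most 50 mm and 8.59 degrees, less where a joint would pass 70% of its speed; a pose out of reach is approached as far as the arm can. A call is refused whole if a number of a shift passes 0.05 or a number of a turn 0.15, either way. A call with a gripper value outside its range is refused whole. "grip" is the finger opening in m, from 0 to 0.0854, set as the call begins (left out, the last holds). The fingers move at their own pace and stop on an object; the grip force is fixed at half the most. Time passes only in rows, so rows that do not move let the fingers close. It gives the time, the measured TCP pose, the force, the opening and the grip force at its end, in the units of the state.
- r.get_obs(): the state, without advancing time (a new reading comes with each control period).
- r.snapshot(name): name is "scene" or "side" or "wrist"; returns the picture (400x640x3 uint8, red, green, blue); there is no depth.
- r.camera_params(name): a dict with "intrinsics" (3x3 intrinsics, pixels), "cam_to_world" (4x4, takes a point from camera to world coordinates); the wrist camera has in their place "hand_eye" (4x4, takes a point from camera to tool coordinates, whose origin is the TCP and whose axes are the flange's). Camera axes: x right, y up, looking along -z (the intrinsics and any distortion apply to the point x, -y, -z); pixel columns grow to the right and rows downward; lengths in mm; the calibration is good to about 2 mm. The wrist camera is an equidistant fisheye: a pixel r from the principal point sees the ray r / f radians off the axis. A picture is of the moment at which its call begins: read the wrist's pose just before it. camera_params takes no time and is no camera call.
- r.job_done(): hands the job in; it is judged then, once.
Trained networks look in the newest picture that a camera, given by its name, has taken for a name from the list of things; names that differ only in an ending like _2 or _b are one class to them, and where a whole thing is asked for, a point or a joint stands for the part that bears it (a point fixed in the world has none). Each returns a list of dicts, best first, with "confidence" (0 to 1); they miss things now and then, are a little off and sometimes report something else, mostly with a low value. They report only what shows in the picture. A call takes as long as a camera call. They do not tell look-alikes from the thing itself.
- r.spot_in(query, camera): "xyz" ([x, y, z] in mm, in world coordinates, good to about 4 mm: the middle of the surface that is visible of it).
- r.masks_of(query, camera): "region" (400x640 bool, what is visible of it).
- r.landmark_of(query, camera): "xyz" ([x, y, z] in mm, in world coordinates, good to about 4 mm: a listed point, or the origin of a listed thing).
The state is a dict: "time": time; "joint_positions": joint angles; "dq": joint speeds; "joint_torque": joint torques, N m; "tcp_pos": TCP position; "ee_rot": TCP orientation; "force": force on the tool from outside, world axes, zero at the start; "moment": the same for the moment, N m; "opening": opening from 0.0 (shut) to 1.0 (fully open); "grasp_force": force on a finger pad.
Only numpy, scipy, OpenCV 4.12 (cv2) and the standard library are available. Lean on these libraries where they do the work, as an engineer would, in place of code of your own. Each camera call takes 0.05 s, during which the arm holds its last target. There are 200 camera calls.

## Working session

There is one attempt and no reset: what is moved stays moved. The work goes in short steps, Python scripts to look and compute and a tool call to move; the robot and the scene stay as the last step left them, time stands still between calls to the robot, and variables do not carry over. Pictures are saved under pics/ and viewed, at most 14 in all, crops included, and the job is handed in when it is done.

Besides the shell and the picture viewer there is one more tool, called in YAML: its name, and indented under it one key for each argument. step_arm: Moves the arm, as the interface text tells. Its arguments: {"type":"object","properties":{"rows":{"type":"array"},"grip":{"type":"number"}},"required":["rows"]}

```bash
ls; mkdir -p pics; cat > h.py <<'E'
import numpy as np, cv2
from bench import r
def save(cam,name):
    im=r.snapshot(cam); cv2.imwrite(f'pics/{name}.png',im[:,:,::-1]); return im
def st():
    o=r.get_obs(); print('t',round(o['time'],2),'tcp',np.round(o['tcp_pos'],1),'rot',np.round(o['ee_rot'],3),'F',np.round(o['force'],1),'op',round(o['opening'],3),'gf',np.round(o['grasp_force'],1)); return o
E
python3 - <<'E'
from h import *
st()
for c in ['scene','side','wrist']:
    im=save(c,c+'0'); p=r.camera_params(c); print(c,{k:np.round(v,3).tolist() for k,v in p.items() if not isinstance(v,str)})
    for q in ['first_center','module1_center','spacer_center','sleeve1_center','post1_base','tray_floor','relay1','adapter','spool','jar']:
        print(q,[(np.round(d['xyz']).tolist(),round(d['confidence'],2)) for d in r.landmark_of(q,c)])
a=cv2.imread('pics/scene0.png');cv2.imwrite('pics/s0.png',a)
E
```

```text
pics
t 0.0 tcp [149.1 657.8 230.4] rot [ 3.14  -0.    -0.223] F [-0.5  0.4 -0. ] op 1.003 gf 0.0
scene {'intrinsics': [[503.982, 0.0, 324.832], [0.0, 503.982, 204.082], [0.0, 0.0, 1.0]], 'cam_to_world': [[0.082, -0.54, 0.838, 1630.341], [0.996, 0.031, -0.078, -105.312], [0.017, 0.841, 0.541, 695.923], [0.0, 0.0, 0.0, 1.0]]}
first_center [([499.0, -82.0, 17.0], 0.57), ([646.0, 428.0, -2.0], 0.42), ([646.0, 68.0, 16.0], 0.31)]
module1_center [([646.0, 72.0, 14.0], 0.94)]
spacer_center [([630.0, -232.0, 9.0], 0.41)]
sleeve1_center [([587.0, -307.0, 17.0], 0.68), ([651.0, -294.0, 14.0], 0.61), ([522.0, -329.0, 20.0], 0.57), ([514.0, -245.0, 16.0], 0.54), ([459.0, -421.0, 19.0], 0.46)]
post1_base [([461.0, -152.0, 8.0], 0.67), ([660.0, -82.0, 15.0], 0.46), ([533.0, -158.0, 4.0], 0.42)]
tray_floor [([726.0, 164.0, -0.0], 0.74), ([462.0, 329.0, 9.0], 0.62)]
relay1 [([724.0, 167.0, -1.0], 0.71), ([718.0, 4.0, -1.0], 0.53)]
adapter [([798.0, -186.0, -2.0], 0.8)]
spool [([774.0, 70.0, -1.0], 0.9)]
jar [([645.0, 430.0, -0.0], 0.59), ([722.0, 166.0, 1.0], 0.2)]
side {'intrinsics': [[451.193, 0.0
[... 498 characters left out ...]
)]
post1_base [([465.0, -154.0, 5.0], 0.81)]
tray_floor [([460.0, 336.0, 3.0], 0.56)]
relay1 [([724.0, 3.0, -0.0], 0.48), ([725.0, 165.0, -6.0], 0.45)]
adapter [([795.0, -186.0, 0.0], 0.91), ([421.0, -321.0, 16.0], 0.44)]
spool [([773.0, 68.0, 4.0], 0.72), ([652.0, 241.0, 15.0], 0.52)]
jar [([646.0, 425.0, -1.0], 0.75), ([658.0, -78.0, 14.0], 0.52)]
wrist {'intrinsics': [[309.707, 0.0, 320.71], [0.0, 309.707, 205.288], [0.0, 0.0, 1.0]], 'hand_eye': [[0.001, 0.962, 0.272, 68.84], [1.0, -0.001, -0.0, 0.643], [0.0, 0.272, -0.962, -141.657], [0.0, 0.0, 0.0, 1.0]]}
first_center []
module1_center []
spacer_center []
sleeve1_center []
post1_base []
tray_floor []
relay1 []
adapter []
spool []
jar []
```

View pics/scene0.png

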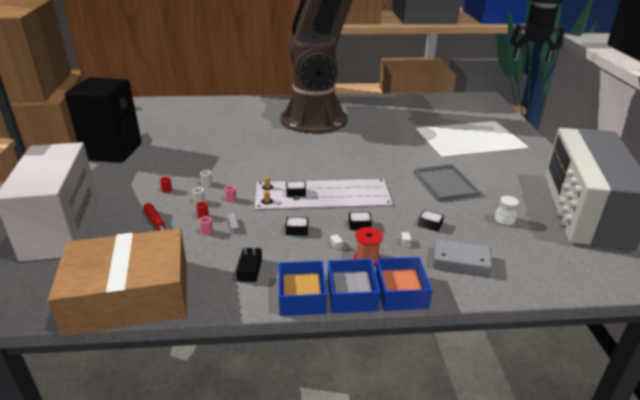

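View pics/wrist0.png

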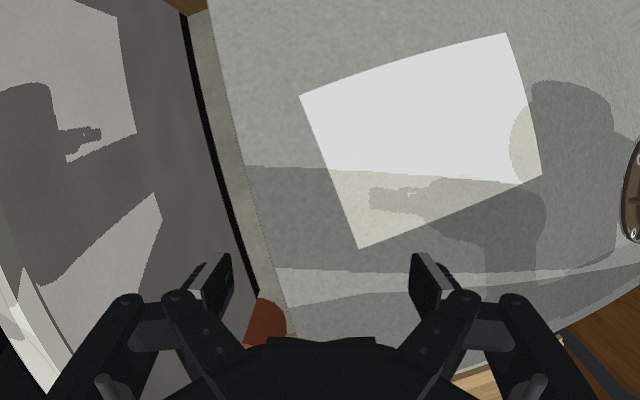

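Pictures: in the scene view, white sleeves are at (206,178) and (198,195). The look-alikes are red at (166,185) and (203,210), and pink at (230,193) and (206,226). The bar is at (234,220), the loose modules at (297,226), (360,220) and (431,220), the fixed module at (296,188), the posts at (267,183) and (267,197), and the tray at (447,182). The wrist view shows only paper and bench. I'm moving the hand over the work for an accurate look.

step_arm:
  rows:
    - {"xyz": [0.0226, -0.033, 0.001], "spin": -0.0674}
    - {"xyz": [0.0226, -0.033, 0.001], "spin": -0.0674}
    - {"xyz": [0.0226, -0.033, 0.001], "spin": -0.0674}
    - {"xyz": [0.0226, -0.033, 0.001], "spin": -0.0674}
    - {"xyz": [0.0226, -0.033, 0.001], "spin": -0.0674}
    - {"xyz": [0.0226, -0.033, 0.001], "spin": -0.0674}
    - {"xyz": [0.0226, -0.033, 0.001], "spin": -0.0674}
    - {"xyz": [0.0226, -0.033, 0.001], "spin": -0.0674}
    - {"xyz": [0.0226, -0.033, 0.001], "spin": -0.0674}
    - {"xyz": [0.0226, -0.033, 0.001], "spin": -0.0674}
    - {"xyz": [0.0226, -0.033, 0.001], "spin": -0.0674}
    - {"xyz": [0.0226, -0.033, 0.001], "spin": -0.0674}
    - {"xyz": [0.0226, -0.033, 0.001], "spin": -0.0674}
    - {"xyz": [0.0226, -0.033, 0.001], "spin": -0.0674}
    - {"xyz": [0.0226, -0.033, 0.001], "spin": -0.0674}
    - {"xyz": [0.0226, -0.033, 0.001], "spin": -0.0674}
    - {"xyz": [0.0226, -0.033, 0.001], "spin": -0.0674}
    - {"xyz": [0.0226, -0.033, 0.001], "spin": -0.0674}
    - {"xyz": [0.0226, -0.033, 0.001], "spin": -0.0674}
    - {"xyz": [0.0226, -0.033, 0.001], "spin": -0.0674}

```text
time: 3.65
tcp_pos: [602.0, -3.3, 251.5]
ee_rot: [-3.141, 0.0, -1.574]
force: [0.2, 0.8, 0.9]
opening: 0.999
grasp_force: 0.0
```

```bash
cat >> h.py <<'E'
from scipy.spatial.transform import Rotation as Ro
def wpose():
    o=r.get_obs(); T=np.eye(4); T[:3,:3]=Ro.from_euler('xyz',o['ee_rot']).as_matrix(); T[:3,3]=o['tcp_pos']
    return T@np.array(r.camera_params('wrist')['hand_eye'])
Kw=np.array(r.camera_params('wrist')['intrinsics'])
def pix2w(T,uv,z):
    "wrist pixels -> world points on plane(s) z"
    uv=np.atleast_2d(uv).astype(float); d=(uv-Kw[:2,2])/Kw[0,0]; th=np.linalg.norm(d,axis=1)+1e-12
    s=np.sin(th)/th; ray=np.c_[d[:,0]*s,-d[:,1]*s,-np.cos(th)]@T[:3,:3].T
    return T[:3,3]+ray*((z-T[2,3])/ray[:,2])[:,None]
def w2pix(T,P):
    P=np.atleast_2d(P).astype(float); c=(P-T[:3,3])@T[:3,:3]; x,y,z=c[:,0],-c[:,1],-c[:,2]
    rr=np.hypot(x,y); th=np.arctan2(rr,z); return Kw[:2,2]+Kw[0,0]*(th/rr)[:,None]*np.c_[x,y]
def ask(qs,cam='wrist'):
    for q in qs: print(q,[(np.round(d['xyz']).tolist(),round(d['confidence'],2)) for d in r.landmark_of(q,cam)])
E
python3 - <<'E'
from h import *
st(); T=wpose(); np.save('T1.npy',T); save('wrist','w1')
ask(['first_center','module1_center','spacer_center','sleeve1_center','post1_base'])
E
```

```text
t 3.65 tcp [602.   -3.3 251.5] rot [-3.141  0.    -1.574] F [0.2 0.8 0.9] op 0.999 gf 0.0
first_center [([498.0, -80.0, 17.0], 0.83)]
module1_center []
spacer_center [([796.0, -184.0, 3.0], 0.52), ([775.0, 70.0, 1.0], 0.43)]
sleeve1_center []
post1_base [([464.0, -152.0, 2.0], 0.91)]
```

View pics/w1.png

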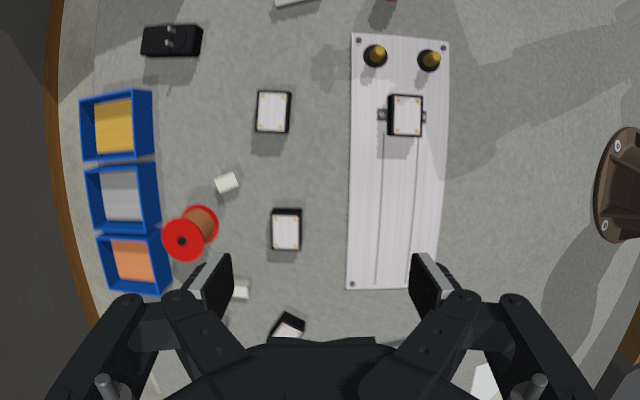

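Wrist view: fixed module top at (405,115), posts at (376,55) and (429,60), loose modules at (273,110), (286,230) and (288,325, partly hidden). Next I'm measuring these in rectified patches.

```bash
cat >> h.py <<'E'
def rect(im,T,c,half,z,s=0.5):
    "top-down patch at height z: col=+x, row=+y"
    n=int(2*half/s); g=(np.arange(n)+.5)*s-half
    X,Y=np.meshgrid(c[0]+g,c[1]+g); uv=w2pix(T,np.c_[X.ravel(),Y.ravel(),np.full(n*n,z)]).astype(np.float32)
    return cv2.remap(im,uv[:,0].reshape(n,n),uv[:,1].reshape(n,n),cv2.INTER_LINEAR)
def top(im,T,c,z,half=38,thr=None,s=0.5,amin=800):
    "bright top rectangles near c: centre, (w,h), yaw of long side rel. to +y"
    g=cv2.cvtColor(rect(im,T,c,half,z,s),cv2.COLOR_RGB2GRAY)
    if thr is None: thr=170
    m=cv2.morphologyEx((g>thr).astype(np.uint8),cv2.MORPH_OPEN,np.ones((5,5)))
    out=[]
    for k in cv2.findContours(m,cv2.RETR_EXTERNAL,cv2.CHAIN_APPROX_NONE)[0]:
        if cv2.contourArea(k)*s*s<amin: continue
        b=cv2.boxPoints(cv2.minAreaRect(k)); e1,e2=b[1]-b[0],b[2]-b[1]
        l=e1 if np.linalg.norm(e1)>np.linalg.norm(e2) else e2
        a=np.arctan2(-l[0],l[1]); a=(a+np.pi/2)%np.pi-np.pi/2
        out.append((np.round(c+(b.mean(0)+.5)*s-half,1).tolist(),np.round(sorted([np.linalg.norm(e1)*s,np.linalg.norm(e2)*s]),1).tolist(),round(float(a),3)))
    return g,out
E
python3 - <<'E'
from h import *
T=np.load('T1.npy'); im=cv2.imread('pics/w1.png')[:,:,::-1].copy()
tiles=[]
for uv,z in [((405,115),32),((273,110),26),((286,230),26),((288,325),26)]:
    c=pix2w(T,uv,z)[0][:2]; print(uv,c.round(1))
    g,o=top(im,T,c,z); print(o,np.percentile(g,[5,25,50,75,95])); tiles.append(cv2.cvtColor(g,cv2.COLOR_GRAY2BGR))
cv2.imwrite('pics/t1.png',np.hstack(tiles))
print('posts top',pix2w(T,[(376,48),(430,54)],36).round(1))
print('plate corners/edges z6',pix2w(T,[(352,32),(449,42),(347,289)],6).round(1))
print('lines',pix2w(T,[(384,140),(376,283),(418,140),(407,255)],6).round(1))
E
```

```text
(405, 115) [502.4 -81. ]
[([499.9, -80.7], [30.5, 42.0], 0.0), ([513.9, -81.0], [52.5, 75.5], 0.0), ([475.2, -81.0], [21.0, 75.5], 0.0)] [ 36. 151. 175. 190. 195.]
(273, 110) [657.8 -85.5]
[([659.9, -83.9], [31.0, 42.099998474121094], -0.091)] [ 59. 120. 136. 143. 195.]
(286, 230) [645.9  63.7]
[([647.2, 66.6], [30.799999237060547, 42.400001525878906], -0.027)] [ 43. 110. 137. 144. 197.]
(288, 325) [650.3 214.5]
[] [ 20.  35. 128. 139. 190.]
posts top [[ 538.2 -159.1   36. ]
 [ 472.5 -157.3   36. ]]
plate corners/edges z6 [[ 562.8 -186.4    6. ]
 [ 434.1 -184.6    6. ]
 [ 563.9  163.     6. ]]
lines [[522.  -48.6   6. ]
 [521.9 153.9   6. ]
 [476.8 -50.2   6. ]
 [480.1 109.9   6. ]]
```

View pics/t1.png

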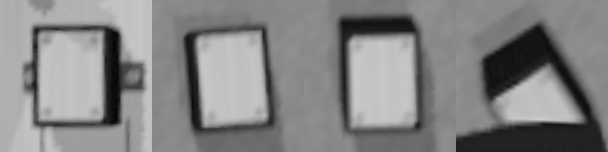

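The tiles show clean top outlines for the fixed module and modules 1 and 2. Module 3 is partly hidden by the gripper and is turned. Now I'm fitting the plate edges, then looking at the bar and sleeves.

step_arm:
  rows:
    - {"xyz": [0, -0.045, -0.005]}
    - {"xyz": [0, -0.045, -0.005]}
    - {"xyz": [0, -0.045, -0.005]}
    - {"xyz": [0, -0.045, -0.005]}
    - {"xyz": [0, 0, 0]}
    - {"xyz": [0, 0, 0]}

```text
schema error: expected keys xyz, spin
```

```bash
python3 - <<'E'
from h import *
T=np.load('T1.npy'); im=cv2.imread('pics/w1.png')[:,:,::-1].copy()
g=cv2.cvtColor(rect(im,T,np.array([498,0]),160,6),cv2.COLOR_RGB2GRAY).astype(float)
g=cv2.GaussianBlur(g,(5,5),0); dx=cv2.Sobel(g,cv2.CV_64F,1,0,ksize=3)
def fit(lo,hi,sgn,y0,y1,sig=dx):
    c0,c1=int((lo-338)*2),int((hi-338)*2); R=range(int((y0+160)*2),int((y1+160)*2),4)
    x=np.array([338+(c0+np.argmax(sgn*sig[i,c0:c1])+.5)/2 for i in R]); y=np.array([-160+(i+.5)/2 for i in R])
    k=np.ones(len(x),bool)
    for _ in range(5):
        p=np.polyfit(y[k],x[k],1); k=abs(np.polyval(p,y)-x)<1.0
    print('x=%.2f at y=-80, slope %.4f n=%d/%d'%(np.polyval(p,-80),p[0],k.sum(),len(k)))
fit(552,572,-1,-145,145); fit(424,444,1,-145,20)
fit(514,530,-1,-40,145,g); fit(470,486,-1,-40,100,g)
st(); T=wpose(); np.save('T2.npy',T); save('wrist','w2')
ask(['spacer_center','sleeve1_center','post1_base'])
E
```

```text
x=564.66 at y=-80, slope 0.0073 n=145/145
x=435.48 at y=-80, slope 0.0047 n=83/83
x=522.90 at y=-80, slope 0.0064 n=93/93
x=476.88 at y=-80, slope 0.0082 n=70/70
t 3.95 tcp [600.8  -1.4 251.2] rot [ 3.141  0.    -1.57 ] F [-1.2 -0.1  0.3] op 0.999 gf 0.0
spacer_center [([535.0, -152.0, 8.0], 0.45), ([467.0, -154.0, 3.0], 0.22)]
sleeve1_center []
post1_base [([464.0, -153.0, 4.0], 0.8)]
```

View pics/w2.png

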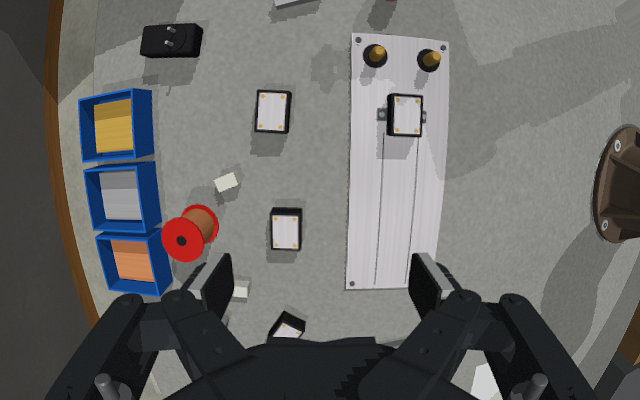

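The move was refused because every row needs "spin", so this picture repeats the last one. Moving again.

step_arm:
  rows:
    - {"xyz": [0, -0.045, -0.005], "spin": 0}
    - {"xyz": [0, -0.045, -0.005], "spin": 0}
    - {"xyz": [0, -0.045, -0.005], "spin": 0}
    - {"xyz": [0, -0.045, -0.005], "spin": 0}
    - {"xyz": [0, 0, 0], "spin": 0}
    - {"xyz": [0, 0, 0], "spin": 0}
    - {"xyz": [0, 0, 0], "spin": 0}

```text
time: 4.85
tcp_pos: [601.3, -180.8, 231.6]
ee_rot: [-3.141, 0.0, -1.57]
force: [0.2, 0.2, 0.7]
opening: 1.003
grasp_force: 0.0
```

```bash
cat >> h.py <<'E'
def fitplate(im,T,yr=(-145,145)):
    g=cv2.cvtColor(rect(im,T,np.array([498,0]),160,6),cv2.COLOR_RGB2GRAY).astype(float)
    g=cv2.GaussianBlur(g,(5,5),0); dx=cv2.Sobel(g,cv2.CV_64F,1,0,ksize=3)
    def fit(lo,hi,sgn,y0,y1,sig):
        c0,c1=int((lo-338)*2),int((hi-338)*2); R=range(int((y0+160)*2),int((y1+160)*2),4)
        x=np.array([338+(c0+np.argmax(sgn*sig[i,c0:c1])+.5)/2 for i in R]); y=np.array([-160+(i+.5)/2 for i in R])
        k=np.ones(len(x),bool)
        for _ in range(5):
            p=np.polyfit(y[k],x[k],1); k=abs(np.polyval(p,y)-x)<1.0
        print('x=%.2f at y=-80, slope %.4f n=%d/%d'%(np.polyval(p,-80),p[0],k.sum(),len(k)))
    fit(552,572,-1,*yr,dx); fit(424,444,1,yr[0],min(yr[1],20),dx); fit(514,530,-1,-40,yr[1],g); fit(470,486,-1,-40,min(yr[1],100),g)
E
python3 - <<'E'
from h import *
fitplate(cv2.imread('pics/w2.png')[:,:,::-1].copy(),np.load('T2.npy'))
st(); T=wpose(); np.save('T3.npy',T); save('wrist','w3')
ask(['spacer_center','sleeve1_center','post1_base'])
E
```

```text
x=563.59 at y=-80, slope 0.0039 n=145/145
x=434.75 at y=-80, slope 0.0011 n=83/83
x=522.12 at y=-80, slope 0.0029 n=93/93
x=476.18 at y=-80, slope 0.0030 n=70/70
t 4.85 tcp [ 601.3 -180.8  231.6] rot [-3.141  0.    -1.57 ] F [0.2 0.2 0.7] op 1.003 gf 0.0
spacer_center [([630.0, -237.0, 6.0], 0.68)]
sleeve1_center [([581.0, -306.0, 16.0], 0.94), ([650.0, -294.0, 16.0], 0.81), ([511.0, -247.0, 15.0], 0.78)]
post1_base [([464.0, -152.0, 6.0], 0.83)]
```

View pics/w3.png

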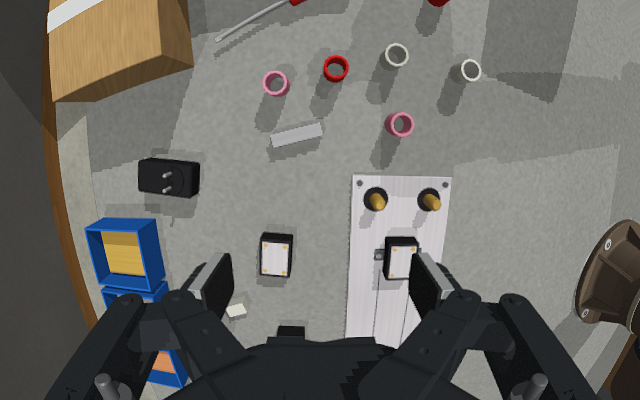

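Wrist view: bar at (297,134). White sleeves at (397,55) and (470,70), with pink at (275,84) and (400,124) and red at (335,68) being the look-alikes to leave. Measuring the bar, and checking the choice of sleeves in one crop.

```bash
cat >> h.py <<'E'
HE=np.array(r.camera_params('wrist')['hand_eye'])
def cpose(x,y,z,yaw):
    T=np.eye(4); T[:3,:3]=Ro.from_euler('xyz',[np.pi,0,yaw]).as_matrix(); T[:3,3]=[x,y,z]; return T@HE
E
python3 - <<'E'
from h import *
T=cpose(601.2,-181.7,231.3,-1.571); im=cv2.imread('pics/w3.png')[:,:,::-1].copy()
c=pix2w(T,(297,132),16)[0][:2]; print('bar',c)
for thr in (150,160,170): print(thr,top(im,T,c,16,45,thr,amin=400)[1])
c=pix2w(T,(276,256),26)[0][:2]; print('m1',top(im,T,c,26)[1])
c=pix2w(T,(402,262),32)[0][:2]; print('fix',c,top(im,T,c,32)[1])
A=rect(im,T,pix2w(T,(297,132),16)[0][:2],45,16); 
B=rect(im,T,pix2w(T,(435,65),36)[0][:2],80,36)
cv2.imwrite('pics/t3.png',np.hstack([cv2.resize(A,(320,320)),B])[:,:,::-1]); print('B centre',pix2w(T,(435,65),36)[0])
fitplate(im,T,(-145,-30))
E
```

```text
bar [ 628.11742852 -237.42259119]
150 [([629.4, -234.6], [15.899999618530273, 59.900001525878906], -1.337)]
160 [([629.3, -234.6], [15.100000381469727, 58.70000076293945], -1.335)]
170 [([629.2, -234.6], [14.699999809265137, 58.0], -1.326)]
m1 [([658.6, -83.7], [31.700000762939453, 43.599998474121094], -0.074)]
fix [498.99768718 -81.11892102] [([498.7, -81.1], [31.0, 42.5], 0.0)]
B centre [ 473.36186183 -318.99871911   36.        ]
x=563.43 at y=-80, slope 0.0033 n=58/58
x=434.47 at y=-80, slope 0.0031 n=43/58
x=525.27 at y=-80, slope -0.0750 n=5/5
x=482.18 at y=-80, slope -0.1250 n=5/5
```

View pics/t3.png

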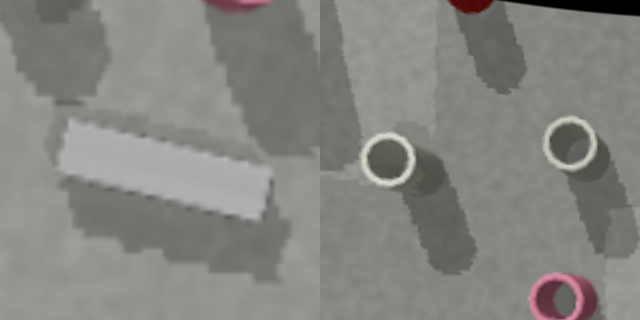

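The crop confirms two white sleeves, with pink and red ones beside them, and the bar turned 0.236 rad. Picking up the bar by its ends.

step_arm:
  rows:
    - {"xyz": [0.0056, -0.0106, -0.03], "spin": 0.0472}
    - {"xyz": [0.0056, -0.0106, -0.03], "spin": 0.0472}
    - {"xyz": [0.0056, -0.0106, -0.03], "spin": 0.0472}
    - {"xyz": [0.0056, -0.0106, -0.03], "spin": 0.0472}
    - {"xyz": [0.0057, -0.0105, -0.03], "spin": 0.0472}
    - {"xyz": [0, 0, -0.02], "spin": 0}
    - {"xyz": [0, 0, -0.02], "spin": 0}
    - {"xyz": [0, 0, -0.02], "spin": 0}
    - {"xyz": [0, 0, -0.01], "spin": 0}
    - {"xyz": [0, 0, -0.005], "spin": 0}
    - {"xyz": [0, 0, -0.004], "spin": 0}
    - {"xyz": [0, 0, -0.002], "spin": 0}
    - {"xyz": [0, 0, 0], "spin": 0}
    - {"xyz": [0, 0, 0], "spin": 0}

```text
time: 6.45
tcp_pos: [629.7, -234.7, 1.0]
ee_rot: [-3.141, -0.0, -1.335]
force: [-0.1, 0.6, 0.3]
opening: 0.997
grasp_force: 0.0
```

step_arm:
  grip: 0.052
  rows:
    - {"xyz": [0, 0, 0], "spin": 0}
    - {"xyz": [0, 0, 0], "spin": 0}
    - {"xyz": [0, 0, 0], "spin": 0}
    - {"xyz": [0, 0, 0], "spin": 0}
    - {"xyz": [0, 0, 0], "spin": 0}
    - {"xyz": [0, 0, 0], "spin": 0}

```text
time: 7.05
tcp_pos: [629.8, -234.8, 1.4]
ee_rot: [-3.14, -0.001, -1.335]
force: [0.3, 0.3, 5.5]
opening: 0.68
grasp_force: 64.7
```

step_arm:
  rows:
    - {"xyz": [0, 0, 0.01], "spin": 0}
    - {"xyz": [0, 0, 0.03], "spin": 0}
    - {"xyz": [0, 0, 0.041], "spin": 0}
    - {"xyz": [-0.013, 0.0193, 0], "spin": -0.0239}
    - {"xyz": [-0.013, 0.0193, 0], "spin": -0.0239}
    - {"xyz": [-0.013, 0.0193, 0], "spin": -0.0239}
    - {"xyz": [-0.013, 0.0193, 0], "spin": -0.0239}
    - {"xyz": [-0.013, 0.0193, 0], "spin": -0.0239}
    - {"xyz": [-0.013, 0.0193, 0], "spin": -0.0239}
    - {"xyz": [-0.013, 0.0193, 0], "spin": -0.0239}
    - {"xyz": [-0.013, 0.0193, 0], "spin": -0.0239}
    - {"xyz": [-0.013, 0.0193, 0], "spin": -0.0239}
    - {"xyz": [-0.013, 0.0193, 0], "spin": -0.0239}
    - {"xyz": [0, 0, -0.025], "spin": 0}
    - {"xyz": [0, 0, -0.025], "spin": 0}
    - {"xyz": [0, 0, -0.015], "spin": 0}
    - {"xyz": [0, 0, -0.006], "spin": 0}
    - {"xyz": [0, 0, -0.002], "spin": 0}
    - {"xyz": [0, 0, 0], "spin": 0}
    - {"xyz": [0, 0, 0], "spin": 0}

```text
time: 9.05
tcp_pos: [499.9, -41.5, 9.1]
ee_rot: [-3.14, 0.0, -1.574]
force: [0.9, 0.6, -1.1]
opening: 0.679
grasp_force: 64.5
```

```bash
python3 - <<'E'
from h import *
st(); T=cpose(499.26,-41.61,8.3,-1.574); im=save('wrist','w4')
for y,z in [(-81,32),(-42,24)]: pass
g,o=top(im,T,np.array([499,-81.]),32); print(o)
g2=rect(im,T,np.array([499,-60]),60,24)
g3=rect(im,T,np.array([499,-60]),60,32)
cv2.imwrite('pics/t4.png',np.hstack([im,cv2.resize(g3,(400,400)),])[:,:,::-1][:, -800:] if 0 else np.hstack([g2,g3])[:,:,::-1])
E
```

```text
t 9.05 tcp [499.9 -41.5   9.1] rot [-3.14   0.    -1.574] F [ 0.9  0.6 -1.1] op 0.679 gf 64.5
[]
```

View pics/t4.png

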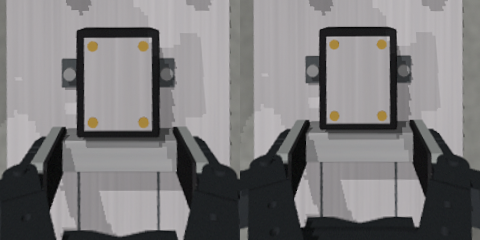

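The bar is held square, about 5 mm behind the fixed module. Lowering it and creeping up to contact.

step_arm:
  rows:
    - {"xyz": [0, 0, -0.0015], "spin": 0}
    - {"xyz": [0, -0.002, 0], "spin": 0}
    - {"xyz": [0, -0.0015, 0], "spin": 0}
    - {"xyz": [0, 0, 0], "spin": 0}
    - {"xyz": [0, 0, 0], "spin": 0}

```text
time: 9.6
tcp_pos: [500.0, -45.1, 7.3]
ee_rot: [-3.14, 0.0, -1.574]
force: [0.1, 0.1, 5.5]
opening: 0.679
grasp_force: 65.3
```

step_arm:
  rows:
    - {"xyz": [0, -0.0005, 0], "spin": 0}
    - {"xyz": [0, 0, 0], "spin": 0}
    - {"xyz": [0, 0, 0], "spin": 0}

```text
time: 9.9
tcp_pos: [500.0, -45.3, 7.3]
ee_rot: [-3.14, 0.0, -1.573]
force: [0.5, 3.5, 5.5]
opening: 0.679
grasp_force: 65.3
```

step_arm:
  rows:
    - {"xyz": [0, -0.0005, 0], "spin": 0}
    - {"xyz": [0, 0, 0], "spin": 0}
    - {"xyz": [0, 0, 0], "spin": 0}

```text
time: 10.2
tcp_pos: [500.0, -45.8, 7.3]
ee_rot: [-3.14, 0.0, -1.573]
force: [-0.2, 2.7, 6.6]
opening: 0.682
grasp_force: 65.3
```

step_arm:
  rows:
    - {"xyz": [0, -0.0005, 0], "spin": 0}
    - {"xyz": [0, 0, 0], "spin": 0}
    - {"xyz": [0, 0, 0], "spin": 0}

```text
time: 10.5
tcp_pos: [500.0, -46.3, 7.3]
ee_rot: [-3.14, 0.0, -1.573]
force: [0.1, 4.4, 5.7]
opening: 0.681
grasp_force: 65.3
```

step_arm:
  rows:
    - {"xyz": [0, 0, 0.0005], "spin": 0}
    - {"xyz": [0, 0, 0.0003], "spin": 0}
    - {"xyz": [0, 0, 0], "spin": 0}
    - {"xyz": [0, 0, 0], "spin": 0}

```text
time: 10.9
tcp_pos: [499.0, -46.7, 7.4]
ee_rot: [3.141, -0.0, -1.574]
force: [0.9, 0.9, -1.4]
opening: 0.682
grasp_force: 64.6
```

step_arm:
  rows:
    - {"xyz": [0, -0.0005, 0], "spin": 0}
    - {"xyz": [0, 0, 0], "spin": 0}
    - {"xyz": [0, 0, 0], "spin": 0}

```text
time: 11.2
tcp_pos: [499.0, -46.8, 7.4]
ee_rot: [3.141, 0.0, -1.574]
force: [-1.1, 5.0, -0.3]
opening: 0.683
grasp_force: 64.6
```

step_arm:
  rows:
    - {"xyz": [0, -0.0005, 0], "spin": 0}
    - {"xyz": [0, 0, 0], "spin": 0}
    - {"xyz": [0, 0, 0], "spin": 0}

```text
time: 11.5
tcp_pos: [499.0, -46.9, 7.4]
ee_rot: [3.141, 0.001, -1.574]
force: [-1.6, 9.5, 0.3]
opening: 0.678
grasp_force: 64.7
```

Contact is firm at y ≈ -46.8. Easing off, setting the bar down, then going to module 1.

step_arm:
  rows:
    - {"xyz": [0, 0.0008, 0], "spin": 0}
    - {"xyz": [0, 0, -0.0007], "spin": 0}
    - {"xyz": [0, 0, 0], "spin": 0}
    - {"xyz": [0, 0, 0], "spin": 0}

```text
time: 11.9
tcp_pos: [499.1, -46.8, 7.3]
ee_rot: [3.142, 0.0, -1.574]
force: [-4.0, 4.8, 6.7]
opening: 0.68
grasp_force: 65.4
```

step_arm:
  grip: 0.072
  rows:
    - {"xyz": [0, 0, 0], "spin": 0}
    - {"xyz": [0, 0, 0], "spin": 0}
    - {"xyz": [0, 0, 0], "spin": 0}
    - {"xyz": [0, 0, 0.01], "spin": 0}

```text
time: 12.3
tcp_pos: [498.3, -47.2, 16.1]
ee_rot: [3.139, -0.001, -1.574]
force: [-0.2, 0.7, -0.0]
opening: 0.846
grasp_force: 0.0
```

step_arm:
  grip: 0.085
  rows:
    - {"xyz": [0, 0, 0.03], "spin": 0}
    - {"xyz": [0, 0, 0.04], "spin": 0}
    - {"xyz": [0.016, -0.0037, 0], "spin": 0.1494}
    - {"xyz": [0.016, -0.0037, 0], "spin": 0.1494}
    - {"xyz": [0.016, -0.0037, 0], "spin": 0.1494}
    - {"xyz": [0.016, -0.0037, 0], "spin": 0.1494}
    - {"xyz": [0.016, -0.0037, 0], "spin": 0.1494}
    - {"xyz": [0.016, -0.0037, 0], "spin": 0.1494}
    - {"xyz": [0.016, -0.0037, 0], "spin": 0.1494}
    - {"xyz": [0.016, -0.0037, 0], "spin": 0.1494}
    - {"xyz": [0.016, -0.0037, 0], "spin": 0.1494}
    - {"xyz": [0.016, -0.0037, 0], "spin": 0.1494}
    - {"xyz": [0, 0, 0], "spin": 0}
    - {"xyz": [0, 0, 0], "spin": 0}

```text
time: 13.7
tcp_pos: [658.9, -84.0, 87.0]
ee_rot: [3.142, 0.001, -0.083]
force: [-0.0, -0.1, 0.3]
opening: 0.995
grasp_force: 0.0
```

```bash
python3 - <<'E'
from h import *
st(); T=wpose(); im=save('wrist','w5')
g,o=top(im,T,np.array([659,-83.]),26); print('m1',o,T.round(2)[:3,3])
g,o=top(im,T,np.array([499,-47.]),22,half=45,thr=150,amin=300); print('bar',o)
for q in ['module1_center']: ask([q],'wrist')
E
```

```text
t 13.7 tcp [658.9 -84.   87. ] rot [ 3.142e+00  1.000e-03 -8.300e-02] F [-0.  -0.1  0.3] op 0.995 gf 0.0
m1 [([659.3, -82.4], [31.100000381469727, 43.599998474121094], -0.083)] [727.42 -90.29 228.59]
bar []
module1_center [([650.0, 69.0, 15.0], 0.7)]
```

step_arm:
  rows:
    - {"xyz": [0.0004, 0.0015, -0.02], "spin": 0}
    - {"xyz": [0, 0, -0.03], "spin": 0}
    - {"xyz": [0, 0, -0.02], "spin": 0}
    - {"xyz": [0, 0, -0.008], "spin": 0}
    - {"xyz": [0, 0, -0.003], "spin": 0}
    - {"xyz": [0, 0, 0], "spin": 0}

```text
time: 14.4
tcp_pos: [659.9, -82.2, 6.5]
ee_rot: [3.142, -0.001, -0.08]
force: [0.1, -0.1, -0.2]
opening: 0.995
grasp_force: 0.0
```

step_arm:
  grip: 0.045
  rows:
    - {"xyz": [0, 0, 0], "spin": 0}
    - {"xyz": [0, 0, 0], "spin": 0}
    - {"xyz": [0, 0, 0], "spin": 0}
    - {"xyz": [0, 0, 0], "spin": 0}
    - {"xyz": [0, 0, 0], "spin": 0}
    - {"xyz": [0, 0, 0], "spin": 0}

```text
time: 15.0
tcp_pos: [660.5, -82.1, 7.4]
ee_rot: [-3.141, -0.002, -0.08]
force: [-0.7, 2.1, 6.3]
opening: 0.594
grasp_force: 64.5
```

step_arm:
  grip: 0.085
  rows:
    - {"xyz": [0, 0, 0], "spin": 0}
    - {"xyz": [0, 0, 0], "spin": 0}
    - {"xyz": [0, 0, 0], "spin": 0}
    - {"xyz": [0, 0, 0], "spin": 0}
    - {"xyz": [0, 0, 0], "spin": 0}

```text
time: 15.5
tcp_pos: [659.6, -82.4, 5.8]
ee_rot: [3.142, 0.0, -0.08]
force: [-0.4, -0.4, 0.6]
opening: 0.995
grasp_force: 0.0
```

```bash
python3 - <<'E'
from h import *
st(); T=wpose(); im=save('wrist','w6')
g,o=top(im,T,np.array([659,-83.]),26); print('m1',o)
E
```

```text
t 15.5 tcp [659.6 -82.4   5.8] rot [ 3.142  0.    -0.08 ] F [-0.4 -0.4  0.6] op 0.995 gf 0.0
m1 []
```

step_arm:
  rows:
    - {"xyz": [0, 0, 0], "spin": -0.1428}
    - {"xyz": [0, 0, 0], "spin": -0.1428}
    - {"xyz": [0, 0, 0], "spin": -0.1428}
    - {"xyz": [0, 0, 0], "spin": -0.1428}
    - {"xyz": [0, 0, 0], "spin": -0.1428}
    - {"xyz": [0, 0, 0], "spin": -0.1428}
    - {"xyz": [0, 0, 0], "spin": -0.1428}
    - {"xyz": [0, 0, 0], "spin": -0.1428}
    - {"xyz": [0, 0, 0], "spin": -0.1428}
    - {"xyz": [0, 0, 0], "spin": -0.1428}
    - {"xyz": [0, 0, 0], "spin": -0.1428}
    - {"xyz": [0, 0, 0], "spin": 0}
    - {"xyz": [0, 0, 0], "spin": 0}
    - {"xyz": [0, 0, 0], "spin": 0}

```text
time: 16.95
tcp_pos: [659.7, -82.3, 5.9]
ee_rot: [3.142, 0.0, -1.647]
force: [0.6, 0.3, -0.5]
opening: 0.995
grasp_force: 0.0
```

step_arm:
  grip: 0.032
  rows:
    - {"xyz": [0, 0, 0], "spin": 0}
    - {"xyz": [0, 0, 0], "spin": 0}
    - {"xyz": [0, 0, 0], "spin": 0}
    - {"xyz": [0, 0, 0], "spin": 0}
    - {"xyz": [0, 0, 0], "spin": 0}
    - {"xyz": [0, 0, 0], "spin": 0}
    - {"xyz": [0, 0, 0], "spin": 0}

```text
time: 17.65
tcp_pos: [659.6, -82.3, 6.2]
ee_rot: [-3.142, -0.0, -1.65]
force: [-1.6, 1.0, 5.1]
opening: 0.455
grasp_force: 62.8
```

step_arm:
  rows:
    - {"xyz": [0, 0, 0.01], "spin": 0}
    - {"xyz": [0, 0, 0.03], "spin": 0}
    - {"xyz": [0, 0, 0.04], "spin": 0}
    - {"xyz": [0, 0, 0], "spin": 0}
    - {"xyz": [0, 0, 0], "spin": 0}

```text
time: 18.15
tcp_pos: [659.9, -82.1, 86.8]
ee_rot: [-3.14, 0.001, -1.651]
force: [-0.6, -0.2, -5.8]
opening: 0.451
grasp_force: 62.0
```

```bash
python3 - <<'E'
from h import *
st(); T=wpose(); im=save('wrist','w7')
g,o=top(im,T,np.array([659.6,-82.4]),26+80.3); print('m1',o)
g,o=top(im,T,np.array([499,-81.]),32); print('fix',o)
for z in (22,): 
    for thr in (130,150,170): print('bar',top(im,T,np.array([499,-40.]),22,half=60,thr=thr,amin=300)[1])
cv2.imwrite('pics/t7.png',np.hstack([cv2.resize(im,(512,320)),rect(im,T,np.array([499,-55.]),70,22)])[:,:,::-1])
E
```

```text
t 18.15 tcp [659.9 -82.1  86.8] rot [-3.140e+00  1.000e-03 -1.651e+00] F [-0.6 -0.2 -5.8] op 0.451 gf 62.0
m1 [([659.3, -82.4], [31.700000762939453, 43.900001525878906], -0.087)]
fix [([499.2, -80.0], [31.0, 43.5], 0.0), ([499.0, -81.0], [75.5, 75.5], 0.0)]
bar [([491.5, -76.2], [33.5, 46.0], 0.0), ([499.0, -40.0], [119.5, 119.5], 0.0)]
bar [([491.2, -76.2], [33.0, 46.0], 0.0), ([545.0, -51.0], [27.5, 97.5], 0.0), ([485.2, -40.0], [92.0, 119.5], 0.0)]
bar [([510.8, -5.5], [40.0, 50.5], 0.0), ([491.2, -76.2], [33.0, 45.0], 0.0), ([545.2, -51.5], [27.0, 96.5], 0.0), ([469.5, -40.0], [37.5, 119.5], 0.0)]Traceback (most recent call last):
  File "<stdin>", line 7, in <module>
    return _nx.concatenate(arrs, 1, dtype=dtype, casting=casting)
           ~~~~~~~~~~~~~~~^^^^^^^^^^^^^^^^^^^^^^^^^^^^^^^^^^^^^^^
ValueError: all the input array dimensions except for the concatenation axis must match exactly, but along dimension 0, the array at index 0 has size 320 and the array at index 1 has size 280
```

step_arm:
  rows:
    - {"xyz": [-0.01604, 0.0073, 0], "spin": 0.0077}
    - {"xyz": [-0.01604, 0.0073, 0], "spin": 0.0077}
    - {"xyz": [-0.01604, 0.0073, 0], "spin": 0.0077}
    - {"xyz": [-0.01604, 0.0073, 0], "spin": 0.0077}
    - {"xyz": [-0.01604, 0.0073, 0], "spin": 0.0077}
    - {"xyz": [-0.01604, 0.0073, 0], "spin": 0.0077}
    - {"xyz": [-0.01604, 0.0073, 0], "spin": 0.0077}
    - {"xyz": [-0.01604, 0.0073, 0], "spin": 0.0077}
    - {"xyz": [-0.01604, 0.0073, 0], "spin": 0.0077}
    - {"xyz": [-0.01604, 0.0073, 0], "spin": 0.0077}
    - {"xyz": [0, 0, -0.03], "spin": 0}
    - {"xyz": [0, 0, -0.025], "spin": 0}
    - {"xyz": [0, 0, -0.012], "spin": 0}
    - {"xyz": [0, 0, -0.005], "spin": 0}
    - {"xyz": [0, 0, -0.001], "spin": 0}
    - {"xyz": [0, 0, 0], "spin": 0}
    - {"xyz": [0, 0, 0], "spin": 0}
    - {"xyz": [0, 0, 0], "spin": 0}

```text
time: 20.0
tcp_pos: [499.5, -9.3, 13.0]
ee_rot: [-3.141, 0.0, -1.574]
force: [-0.1, -0.4, -4.5]
opening: 0.455
grasp_force: 61.9
```

```bash
python3 - <<'E'
from h import *
st(); T=wpose(); im=save('wrist','w8')
cv2.imwrite('pics/t8.png',np.hstack([cv2.resize(im,(480,300)),rect(im,T,np.array([499,-45.]),75,24)])[:,:,::-1])
g,o=top(im,T,np.array([499,-81.]),32,thr=185); print('fix',o)
g,o=top(im,T,np.array([499,-9.]),33,thr=185); print('m1',o)
E
```

```text
t 20.0 tcp [499.5  -9.3  13. ] rot [-3.141  0.    -1.574] F [-0.1 -0.4 -4.5] op 0.455 gf 61.9
fix []
m1 []
```

View pics/t8.png

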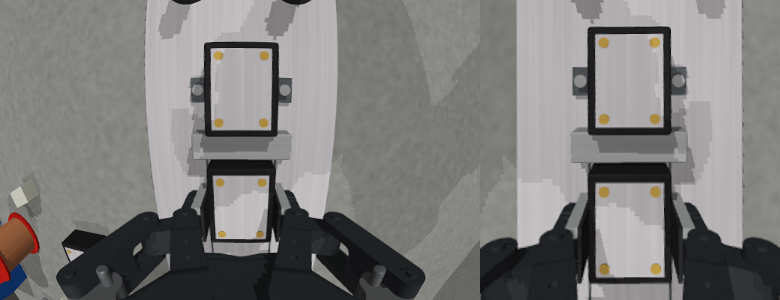

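Module 1 is lined up behind the bar, which sits flush against the fixed module. Creeping to contact.

step_arm:
  rows:
    - {"xyz": [0, -0.001, -0.0003], "spin": 0}
    - {"xyz": [0, -0.001, -0.0002], "spin": 0}
    - {"xyz": [0, -0.0006, 0], "spin": 0}
    - {"xyz": [0, 0, 0], "spin": 0}
    - {"xyz": [0, 0, 0], "spin": 0}

```text
time: 20.55
tcp_pos: [499.4, -11.3, 12.5]
ee_rot: [-3.141, 0.001, -1.574]
force: [-1.7, 4.6, -2.8]
opening: 0.449
grasp_force: 62.2
```

step_arm:
  rows:
    - {"xyz": [0, -0.0004, 0], "spin": 0}
    - {"xyz": [0, 0, 0], "spin": 0}
    - {"xyz": [0, 0, 0], "spin": 0}

```text
time: 20.85
tcp_pos: [499.4, -11.3, 12.5]
ee_rot: [-3.141, 0.001, -1.574]
force: [-2.9, 8.2, -1.0]
opening: 0.453
grasp_force: 62.2
```

step_arm:
  rows:
    - {"xyz": [0, -0.0004, 0], "spin": 0}
    - {"xyz": [0, 0, 0], "spin": 0}
    - {"xyz": [0, 0, 0], "spin": 0}

```text
time: 21.15
tcp_pos: [499.4, -11.4, 12.5]
ee_rot: [-3.141, 0.002, -1.574]
force: [-3.9, 11.0, -1.5]
opening: 0.457
grasp_force: 62.3
```

step_arm:
  rows:
    - {"xyz": [0, -0.0004, 0], "spin": 0}
    - {"xyz": [0, 0, 0], "spin": 0}
    - {"xyz": [0, 0, 0], "spin": 0}

```text
time: 21.45
tcp_pos: [499.4, -11.4, 12.6]
ee_rot: [-3.141, 0.002, -1.574]
force: [-5.0, 14.2, -1.7]
opening: 0.456
grasp_force: 62.3
```

step_arm:
  rows:
    - {"xyz": [0, 0.0015, 0], "spin": 0}
    - {"xyz": [0, 0, 0], "spin": 0}
    - {"xyz": [0, 0, -0.0004], "spin": 0}
    - {"xyz": [0, 0, 0], "spin": 0}
    - {"xyz": [0, 0, 0], "spin": 0}

```text
time: 21.95
tcp_pos: [499.6, -11.3, 12.2]
ee_rot: [-3.141, 0.001, -1.574]
force: [-2.0, 5.4, -1.1]
opening: 0.457
grasp_force: 62.4
```

step_arm:
  rows:
    - {"xyz": [0, 0, -0.0003], "spin": 0}
    - {"xyz": [0, 0, 0], "spin": 0}
    - {"xyz": [0, 0, 0], "spin": 0}

```text
time: 22.25
tcp_pos: [499.6, -11.3, 12.2]
ee_rot: [-3.141, 0.001, -1.574]
force: [-3.2, 5.8, 2.6]
opening: 0.457
grasp_force: 62.9
```

step_arm:
  rows:
    - {"xyz": [-0.0003, 0.0005, 0], "spin": 0}
    - {"xyz": [0, 0, 0], "spin": 0}
    - {"xyz": [0, 0, 0], "spin": 0}

```text
time: 22.55
tcp_pos: [499.5, -11.2, 12.1]
ee_rot: [-3.141, -0.0, -1.573]
force: [-0.5, 0.5, 4.1]
opening: 0.455
grasp_force: 63.0
```

step_arm:
  grip: 0.056
  rows:
    - {"xyz": [0, 0, 0], "spin": 0}
    - {"xyz": [0, 0, 0], "spin": 0}
    - {"xyz": [0, 0, 0], "spin": 0}
    - {"xyz": [0, 0, 0], "spin": 0}

```text
time: 22.95
tcp_pos: [498.8, -11.2, 11.6]
ee_rot: [3.141, -0.0, -1.574]
force: [0.1, -0.2, -0.5]
opening: 0.653
grasp_force: 0.0
```

step_arm:
  rows:
    - {"xyz": [0, 0, 0.01], "spin": 0}
    - {"xyz": [0, 0, 0.03], "spin": 0}
    - {"xyz": [0, 0, 0.04], "spin": 0}
    - {"xyz": [0, 0.03, 0], "spin": 0}
    - {"xyz": [0, 0, 0], "spin": 0}
    - {"xyz": [0, 0, 0], "spin": 0}

```text
time: 23.55
tcp_pos: [498.9, 19.3, 92.4]
ee_rot: [-3.141, 0.0, -1.572]
force: [-1.0, -0.0, -0.1]
opening: 0.655
grasp_force: 0.0
```

```bash
python3 - <<'E'
from h import *
st(); T=wpose(); im=save('wrist','w9')
for n,y,z in (('fix',-81,32),('m1',-12,32)): print(n,top(im,T,np.array([499.,y]),z,half=30,thr=185,amin=500)[1])
cv2.imwrite('pics/t9.png',np.hstack([cv2.resize(im,(480,300)),rect(im,T,np.array([499,-40.]),75,32)])[:,:,::-1])
E
```

```text
t 23.55 tcp [498.9  19.3  92.4] rot [-3.141  0.    -1.572] F [-1.  -0.  -0.1] op 0.655 gf 0.0
fix []
m1 []
```

View pics/t9.png

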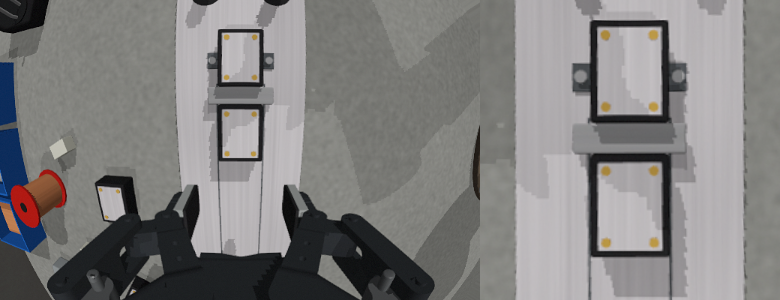

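The row is straight: the bar is snug between the fixed module (top at (630,71) in the patch) and module 1 (630,205). Retrieving the bar.

step_arm:
  grip: 0.085
  rows:
    - {"xyz": [0.0002, -0.0323, 0], "spin": 0}
    - {"xyz": [0.0002, -0.0323, 0], "spin": 0}
    - {"xyz": [0, 0, -0.03], "spin": 0}
    - {"xyz": [0, 0, -0.03], "spin": 0}
    - {"xyz": [0, 0, -0.015], "spin": 0}
    - {"xyz": [0, 0, -0.007], "spin": 0}
    - {"xyz": [0, 0, -0.003], "spin": 0}
    - {"xyz": [0, 0, 0], "spin": 0}
    - {"xyz": [0, 0, 0], "spin": 0}
    - {"xyz": [0, 0, 0], "spin": 0}

```text
time: 24.6
tcp_pos: [499.9, -45.5, 7.5]
ee_rot: [-3.14, 0.0, -1.573]
force: [0.6, 0.1, -0.6]
opening: 0.999
grasp_force: 0.0
```

```bash
cat >> h.py <<'E'
def dots(im,T,c,z,half=36,s=0.25):
    "module pose from its four gold dots: centre, spans, yaw"
    h=cv2.cvtColor(rect(im,T,c,half,z,s),cv2.COLOR_RGB2HSV)
    m=((h[...,0]>12)&(h[...,0]<35)&(h[...,1]>90)&(h[...,2]>80)).astype(np.uint8)
    m=cv2.morphologyEx(m,cv2.MORPH_CLOSE,np.ones((5,5)))
    n,l,S,C=cv2.connectedComponentsWithStats(m); i=[k for k in range(1,n) if S[k,4]*s*s>3]
    P=(C[i]+.5)*s-half+np.array(c)
    if len(P)!=4: return 'dots',P.round(1).tolist()
    o=P[np.argsort(P[:,1])]; t,b=o[:2][np.argsort(o[:2,0])],o[2:][np.argsort(o[2:,0])]
    v=(b[0]+b[1]-t[0]-t[1])/2
    return P.mean(0).round(2).tolist(),'span',np.linalg.norm(v).round(2),'yaw',round(float(np.arctan2(-v[0],v[1])),4)
E
python3 - <<'E'
from h import *
st(); T=wpose()
im=cv2.imread('pics/w9.png')[:,:,::-1].copy(); T9=cpose(498.9,19.3,92.4,-1.573)
print('fix',dots(im,T9,[499,-80.5],32)); print('m1',dots(im,T9,[499,-12],32)); print('m2',dots(im,T9,[648,67],26,40))
im=cv2.imread('pics/w3.png')[:,:,::-1].copy(); T3=cpose(601.3,-180.8,231.6,-1.571)
print('fix',dots(im,T3,[499,-80.5],32))
E
```

```text
t 24.6 tcp [499.9 -45.5   7.5] rot [-3.14   0.    -1.573] F [ 0.6  0.1 -0.6] op 0.999 gf 0.0
fix ([498.69, -79.52], 'span', np.float64(36.0), 'yaw', -0.0029)
m1 ([498.99, -11.53], 'span', np.float64(35.94), 'yaw', -0.004)
m2 ('dots', [[657.3, 50.1], [633.2, 50.8], [658.2, 86.1]])
fix ('dots', [[486.6, -97.7], [510.6, -97.6], [510.8, -61.5]])
```

The dot measurement gives a spacing of 67.99 mm and yaws of about -0.003. Gripping the bar and moving it past module 1.

step_arm:
  grip: 0.052
  rows:
    - {"xyz": [0, 0, 0], "spin": 0}
    - {"xyz": [0, 0, 0], "spin": 0}
    - {"xyz": [0, 0, 0], "spin": 0}
    - {"xyz": [0, 0, 0], "spin": 0}
    - {"xyz": [0, 0, 0], "spin": 0}
    - {"xyz": [0, 0, 0], "spin": 0}

```text
time: 25.2
tcp_pos: [499.6, -45.6, 7.7]
ee_rot: [-3.141, 0.0, -1.573]
force: [-3.6, 1.6, 10.9]
opening: 0.682
grasp_force: 62.6
```

step_arm:
  rows:
    - {"xyz": [0, 0, 0.005], "spin": 0}
    - {"xyz": [0, 0, 0.01], "spin": 0}
    - {"xyz": [0, 0, 0.02], "spin": 0}
    - {"xyz": [0, 0, 0.025], "spin": 0}
    - {"xyz": [0, 0.02, 0], "spin": 0}
    - {"xyz": [0, 0.05, 0], "spin": 0}
    - {"xyz": [0, 0.005, 0], "spin": 0}
    - {"xyz": [0, 0, 0], "spin": 0}
    - {"xyz": [0, 0, 0], "spin": 0}
    - {"xyz": [0, 0, 0], "spin": 0}

```text
time: 26.2
tcp_pos: [499.1, 28.4, 66.7]
ee_rot: [3.141, -0.0, -1.575]
force: [-0.7, -1.2, -1.6]
opening: 0.675
grasp_force: 64.9
```

```bash
python3 - <<'E'
from h import *
st(); T=wpose(); im=save('wrist','w10')
print('fix',dots(im,T,[499,-80.5],32)); print('m1',dots(im,T,[499,-12],32))
E
```

```text
t 26.2 tcp [499.1  28.4  66.7] rot [ 3.141 -0.    -1.575] F [-0.7 -1.2 -1.6] op 0.675 gf 64.9
fix ([498.79, -79.48], 'span', np.float64(35.96), 'yaw', -0.0046)
m1 ([499.05, -11.53], 'span', np.float64(35.95), 'yaw', -0.0028)
```

step_arm:
  rows:
    - {"xyz": [0, -0.001, -0.03], "spin": 0}
    - {"xyz": [0, -0.001, -0.02], "spin": 0}
    - {"xyz": [0, 0, -0.006], "spin": 0}
    - {"xyz": [0, 0, -0.002], "spin": 0}
    - {"xyz": [0, 0, -0.0005], "spin": 0}
    - {"xyz": [0, -0.001, 0], "spin": 0}
    - {"xyz": [0, -0.001, 0], "spin": 0}
    - {"xyz": [0, -0.001, 0], "spin": 0}
    - {"xyz": [0, 0, 0], "spin": 0}
    - {"xyz": [0, 0, 0], "spin": 0}

```text
time: 27.25
tcp_pos: [499.5, 24.3, 8.4]
ee_rot: [-3.141, 0.0, -1.574]
force: [-0.5, 0.1, -1.8]
opening: 0.68
grasp_force: 64.8
```

step_arm:
  rows:
    - {"xyz": [0, -0.0003, 0], "spin": 0}
    - {"xyz": [0, 0, 0], "spin": 0}
    - {"xyz": [0, 0, 0], "spin": 0}

```text
time: 27.55
tcp_pos: [499.3, 24.0, 8.2]
ee_rot: [3.142, -0.0, -1.574]
force: [1.2, 0.1, -1.6]
opening: 0.677
grasp_force: 64.8
```

step_arm:
  rows:
    - {"xyz": [0, -0.0004, -0.0003], "spin": 0}
    - {"xyz": [0, -0.0004, 0], "spin": 0}
    - {"xyz": [0, 0, 0], "spin": 0}
    - {"xyz": [0, 0, 0], "spin": 0}

```text
time: 27.95
tcp_pos: [499.3, 23.2, 7.9]
ee_rot: [3.142, -0.0, -1.574]
force: [-0.5, 0.2, -0.1]
opening: 0.683
grasp_force: 64.8
```

step_arm:
  rows:
    - {"xyz": [0, -0.0002, 0], "spin": 0}
    - {"xyz": [0, 0, 0], "spin": 0}

```text
time: 28.15
tcp_pos: [499.4, 23.0, 7.9]
ee_rot: [-3.142, 0.0, -1.574]
force: [-0.5, 0.8, -1.3]
opening: 0.679
grasp_force: 64.8
```

step_arm:
  rows:
    - {"xyz": [0, -0.0002, 0], "spin": 0}
    - {"xyz": [0, 0, 0], "spin": 0}

```text
time: 28.35
tcp_pos: [499.4, 22.8, 7.9]
ee_rot: [-3.142, 0.0, -1.574]
force: [0.1, 0.1, -0.9]
opening: 0.678
grasp_force: 64.8
```

step_arm:
  rows:
    - {"xyz": [0, -0.00015, 0], "spin": 0}
    - {"xyz": [0, 0, 0], "spin": 0}

```text
time: 28.55
tcp_pos: [499.4, 22.6, 7.9]
ee_rot: [3.142, -0.0, -1.574]
force: [-0.3, -0.8, -0.4]
opening: 0.676
grasp_force: 64.8
```

step_arm:
  rows:
    - {"xyz": [0, -0.00015, 0], "spin": 0}
    - {"xyz": [0, 0, 0], "spin": 0}

```text
time: 28.75
tcp_pos: [499.3, 22.5, 7.9]
ee_rot: [3.141, -0.0, -1.574]
force: [0.3, -0.4, -0.9]
opening: 0.68
grasp_force: 64.8
```

```bash
python3 - <<'E'
from h import *
st(); T=wpose(); im=save('wrist','w11')
print('m1',dots(im,T,[499,-12],32))
cv2.imwrite('pics/t11.png',np.hstack([rect(im,T,np.array([499,5.]),37.5,24,0.25),rect(im,T,np.array([499,5.]),37.5,32,0.25)])[:,:,::-1])
E
```

```text
t 28.75 tcp [499.3  22.5   7.9] rot [ 3.141 -0.    -1.574] F [ 0.3 -0.4 -0.9] op 0.68 gf 64.8
m1 ([498.94, -11.58], 'span', np.float64(35.85), 'yaw', -0.0039)
```

View pics/t11.png

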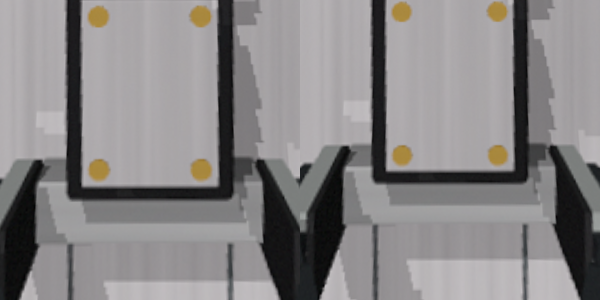

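The bar is square behind module 1, with no contact yet. A few more fine steps.

step_arm:
  rows:
    - {"xyz": [0, -0.00015, 0], "spin": 0}
    - {"xyz": [0, 0, 0], "spin": 0}

```text
time: 29.0
tcp_pos: [499.4, 22.4, 7.9]
ee_rot: [-3.142, 0.0, -1.574]
force: [-0.6, 0.7, -1.3]
opening: 0.677
grasp_force: 64.9
```

step_arm:
  rows:
    - {"xyz": [0, -0.00015, 0], "spin": 0}
    - {"xyz": [0, 0, 0], "spin": 0}

```text
time: 29.2
tcp_pos: [499.4, 22.4, 7.9]
ee_rot: [-3.141, 0.0, -1.574]
force: [-0.8, 3.5, -0.8]
opening: 0.681
grasp_force: 64.9
```

step_arm:
  rows:
    - {"xyz": [0, -0.00015, 0], "spin": 0}
    - {"xyz": [0, 0, 0], "spin": 0}

```text
time: 29.4
tcp_pos: [499.4, 22.2, 7.9]
ee_rot: [-3.141, 0.0, -1.574]
force: [-0.4, 2.9, -1.2]
opening: 0.68
grasp_force: 64.9
```

step_arm:
  rows:
    - {"xyz": [0, 0.0003, 0], "spin": 0}
    - {"xyz": [0, 0, -0.0006], "spin": 0}
    - {"xyz": [0, 0, 0], "spin": 0}
    - {"xyz": [0, 0, 0], "spin": 0}

```text
time: 29.8
tcp_pos: [499.4, 22.2, 7.7]
ee_rot: [-3.141, -0.0, -1.573]
force: [-2.3, 0.7, 5.2]
opening: 0.68
grasp_force: 65.6
```

step_arm:
  grip: 0.072
  rows:
    - {"xyz": [0, 0, 0], "spin": 0}
    - {"xyz": [0, 0, 0], "spin": 0}
    - {"xyz": [0, 0, 0], "spin": 0}
    - {"xyz": [0, 0, 0.01], "spin": 0}

```text
time: 30.2
tcp_pos: [498.4, 21.9, 16.6]
ee_rot: [3.139, -0.001, -1.574]
force: [0.3, -0.1, 0.1]
opening: 0.845
grasp_force: 0.0
```

step_arm:
  grip: 0.085
  rows:
    - {"xyz": [0, 0, 0.03], "spin": 0}
    - {"xyz": [0, 0, 0.04], "spin": 0}
    - {"xyz": [0.01337, 0.0041, 0], "spin": 0.1407}
    - {"xyz": [0.01337, 0.0041, 0], "spin": 0.1407}
    - {"xyz": [0.01337, 0.0041, 0], "spin": 0.1407}
    - {"xyz": [0.01337, 0.0041, 0], "spin": 0.1407}
    - {"xyz": [0.01337, 0.0041, 0], "spin": 0.1407}
    - {"xyz": [0.01337, 0.0041, 0], "spin": 0.1407}
    - {"xyz": [0.01337, 0.0041, 0], "spin": 0.1407}
    - {"xyz": [0.01337, 0.0041, 0], "spin": 0.1407}
    - {"xyz": [0.01337, 0.0041, 0], "spin": 0.1407}
    - {"xyz": [0.01337, 0.0041, 0], "spin": 0.1407}
    - {"xyz": [0.01337, 0.0041, 0], "spin": 0.1407}
    - {"xyz": [0, 0, 0], "spin": 0}
    - {"xyz": [0, 0, 0], "spin": 0}

```text
time: 31.7
tcp_pos: [646.1, 67.3, 87.4]
ee_rot: [3.142, 0.0, -0.029]
force: [-0.5, 0.2, 0.3]
opening: 0.995
grasp_force: 0.0
```

```bash
python3 - <<'E'
from h import *
st(); T=wpose(); im=save('wrist','w12')
print('m2',dots(im,T,[647,67],26,40), top(im,T,np.array([647,67]),26)[1])
E
```

```text
t 31.7 tcp [646.1  67.3  87.4] rot [ 3.142  0.    -0.029] F [-0.5  0.2  0.3] op 0.995 gf 0.0
m2 ([646.22, 68.35], 'span', np.float64(36.0), 'yaw', -0.0248) [([646.4, 68.3], [31.100000381469727, 43.20000076293945], -0.026)]
```

step_arm:
  rows:
    - {"xyz": [0.0003, 0.001, -0.02], "spin": 0}
    - {"xyz": [0, 0, -0.03], "spin": 0}
    - {"xyz": [0, 0, -0.02], "spin": 0}
    - {"xyz": [0, 0, -0.008], "spin": 0}
    - {"xyz": [0, 0, -0.003], "spin": 0}
    - {"xyz": [0, 0, 0], "spin": 0}

```text
time: 32.35
tcp_pos: [646.9, 68.5, 6.9]
ee_rot: [-3.142, -0.0, -0.026]
force: [0.3, -0.8, -0.2]
opening: 0.994
grasp_force: 0.0
```

step_arm:
  grip: 0.045
  rows:
    - {"xyz": [0, 0, 0], "spin": 0}
    - {"xyz": [0, 0, 0], "spin": 0}
    - {"xyz": [0, 0, 0], "spin": 0}
    - {"xyz": [0, 0, 0], "spin": 0}
    - {"xyz": [0, 0, 0], "spin": 0}
    - {"xyz": [0, 0, 0], "spin": 0}

```text
time: 32.95
tcp_pos: [647.5, 68.9, 7.7]
ee_rot: [-3.141, -0.002, -0.026]
force: [-1.3, 1.2, 5.9]
opening: 0.591
grasp_force: 64.1
```

step_arm:
  grip: 0.085
  rows:
    - {"xyz": [0, 0, 0], "spin": 0}
    - {"xyz": [0, 0, 0], "spin": 0}
    - {"xyz": [0, 0, 0], "spin": 0}
    - {"xyz": [0, 0, 0], "spin": 0}
    - {"xyz": [0, 0, 0], "spin": 0}

```text
time: 33.45
tcp_pos: [646.7, 68.4, 6.2]
ee_rot: [3.142, 0.0, -0.026]
force: [0.9, 0.2, -0.3]
opening: 0.993
grasp_force: 0.0
```

step_arm:
  rows:
    - {"xyz": [0, 0, 0], "spin": -0.1428}
    - {"xyz": [0, 0, 0], "spin": -0.1428}
    - {"xyz": [0, 0, 0], "spin": -0.1428}
    - {"xyz": [0, 0, 0], "spin": -0.1428}
    - {"xyz": [0, 0, 0], "spin": -0.1428}
    - {"xyz": [0, 0, 0], "spin": -0.1428}
    - {"xyz": [0, 0, 0], "spin": -0.1428}
    - {"xyz": [0, 0, 0], "spin": -0.1428}
    - {"xyz": [0, 0, 0], "spin": -0.1428}
    - {"xyz": [0, 0, 0], "spin": -0.1428}
    - {"xyz": [0, 0, 0], "spin": -0.1428}
    - {"xyz": [0, 0, 0], "spin": 0}
    - {"xyz": [0, 0, 0], "spin": 0}
    - {"xyz": [0, 0, 0], "spin": 0}

```text
time: 34.85
tcp_pos: [646.7, 68.4, 6.3]
ee_rot: [3.142, -0.0, -1.593]
force: [-0.2, -0.2, -0.7]
opening: 0.993
grasp_force: 0.0
```

step_arm:
  grip: 0.032
  rows:
    - {"xyz": [0, 0, 0], "spin": 0}
    - {"xyz": [0, 0, 0], "spin": 0}
    - {"xyz": [0, 0, 0], "spin": 0}
    - {"xyz": [0, 0, 0], "spin": 0}
    - {"xyz": [0, 0, 0], "spin": 0}
    - {"xyz": [0, 0, 0], "spin": 0}
    - {"xyz": [0, 0, 0], "spin": 0}

```text
time: 35.55
tcp_pos: [646.8, 68.5, 6.6]
ee_rot: [-3.141, 0.0, -1.596]
force: [-2.0, 0.2, 5.2]
opening: 0.457
grasp_force: 62.6
```

step_arm:
  rows:
    - {"xyz": [0, 0, 0.01], "spin": 0}
    - {"xyz": [0, 0, 0.03], "spin": 0}
    - {"xyz": [0, 0, 0.04], "spin": 0}
    - {"xyz": [0, 0, 0], "spin": 0}
    - {"xyz": [0, 0, 0], "spin": 0}

```text
time: 36.05
tcp_pos: [646.9, 68.6, 87.2]
ee_rot: [-3.14, 0.001, -1.597]
force: [-0.2, -0.9, -4.3]
opening: 0.454
grasp_force: 61.8
```

```bash
python3 - <<'E'
from h import *
o=st(); T=wpose(); im=save('wrist','w13')
print('held',dots(im,T,o['tcp_pos'][:2],26+80.3,40))
print('m1',dots(im,T,[499,-11.5],32,30),'fix',dots(im,T,[499,-80],32,30))
E
```

```text
t 36.05 tcp [646.9  68.6  87.2] rot [-3.140e+00  1.000e-03 -1.597e+00] F [-0.2 -0.9 -4.3] op 0.454 gf 61.8
held ([646.28, 68.42], 'span', np.float64(36.0), 'yaw', -0.0274)
m1 ([499.33, -11.96], 'span', np.float64(35.92), 'yaw', -0.0021) fix ([498.9, -79.22], 'span', np.float64(35.17), 'yaw', -0.0077)
```

step_arm:
  rows:
    - {"xyz": [-0.01473, -0.0009, 0], "spin": 0.0023}
    - {"xyz": [-0.01473, -0.0009, 0], "spin": 0.0023}
    - {"xyz": [-0.01473, -0.0009, 0], "spin": 0.0023}
    - {"xyz": [-0.01473, -0.0009, 0], "spin": 0.0023}
    - {"xyz": [-0.01473, -0.0009, 0], "spin": 0.0023}
    - {"xyz": [-0.01473, -0.0009, 0], "spin": 0.0023}
    - {"xyz": [-0.01473, -0.0008, 0], "spin": 0.0023}
    - {"xyz": [-0.01473, -0.0008, 0], "spin": 0.0023}
    - {"xyz": [-0.01473, -0.0008, 0], "spin": 0.0023}
    - {"xyz": [-0.01473, -0.0008, 0], "spin": 0.0023}
    - {"xyz": [0, 0, -0.03], "spin": 0}
    - {"xyz": [0, 0, -0.025], "spin": 0}
    - {"xyz": [0, 0, -0.012], "spin": 0}
    - {"xyz": [0, 0, -0.005], "spin": 0}
    - {"xyz": [0, 0, -0.0015], "spin": 0}
    - {"xyz": [0, 0, 0], "spin": 0}
    - {"xyz": [0, 0, 0], "spin": 0}
    - {"xyz": [0, 0, 0], "spin": 0}

```text
time: 37.9
tcp_pos: [499.5, 59.9, 12.7]
ee_rot: [-3.141, 0.0, -1.574]
force: [0.5, -0.1, -4.2]
opening: 0.453
grasp_force: 61.7
```

```bash
python3 - <<'E'
from h import *
o=st(); T=wpose(); im=save('wrist','w14')
print('held',dots(im,T,o['tcp_pos'][:2],32.8,33))
print('m1',dots(im,T,[499,-11.5],32,30))
E
```

```text
t 37.9 tcp [499.5  59.9  12.7] rot [-3.141  0.    -1.574] F [ 0.5 -0.1 -4.2] op 0.453 gf 61.7
held ([498.97, 59.18], 'span', np.float64(35.68), 'yaw', -0.0029)
m1 ([499.14, -11.69], 'span', np.float64(35.96), 'yaw', -0.0024)
```

step_arm:
  rows:
    - {"xyz": [0, -0.001, 0], "spin": 0}
    - {"xyz": [0, -0.001, 0], "spin": 0}
    - {"xyz": [0, -0.0003, 0], "spin": 0}
    - {"xyz": [0, 0, 0], "spin": 0}
    - {"xyz": [0, 0, 0], "spin": 0}

```text
time: 38.45
tcp_pos: [499.5, 57.5, 12.8]
ee_rot: [-3.142, 0.0, -1.574]
force: [-0.5, -0.6, -3.0]
opening: 0.453
grasp_force: 61.7
```

step_arm:
  rows:
    - {"xyz": [0, -0.0002, 0], "spin": 0}
    - {"xyz": [0, 0, 0], "spin": 0}

```text
time: 38.65
tcp_pos: [499.4, 57.3, 12.8]
ee_rot: [3.142, -0.0, -1.574]
force: [0.0, -0.4, -4.3]
opening: 0.453
grasp_force: 61.8
```

step_arm:
  rows:
    - {"xyz": [0, -0.0002, 0], "spin": 0}
    - {"xyz": [0, 0, 0], "spin": 0}

```text
time: 38.85
tcp_pos: [499.4, 57.1, 12.8]
ee_rot: [3.142, -0.0, -1.574]
force: [-0.3, -0.6, -3.7]
opening: 0.451
grasp_force: 61.7
```

step_arm:
  rows:
    - {"xyz": [0, -0.00015, 0], "spin": 0}
    - {"xyz": [0, 0, 0], "spin": 0}

```text
time: 39.05
tcp_pos: [499.4, 57.0, 12.8]
ee_rot: [-3.142, 0.0, -1.574]
force: [0.4, -0.2, -5.0]
opening: 0.452
grasp_force: 61.7
```

step_arm:
  rows:
    - {"xyz": [0, -0.00015, 0], "spin": 0}
    - {"xyz": [0, 0, 0], "spin": 0}

```text
time: 39.25
tcp_pos: [499.4, 56.8, 12.8]
ee_rot: [-3.142, 0.0, -1.574]
force: [0.2, 0.7, -4.3]
opening: 0.454
grasp_force: 61.8
```

step_arm:
  rows:
    - {"xyz": [0, -0.00015, 0], "spin": 0}
    - {"xyz": [0, 0, 0], "spin": 0}

```text
time: 39.45
tcp_pos: [499.4, 56.7, 12.8]
ee_rot: [3.142, -0.0, -1.574]
force: [-0.5, 0.1, -4.0]
opening: 0.452
grasp_force: 61.7
```

step_arm:
  rows:
    - {"xyz": [0, -0.00015, 0], "spin": 0}
    - {"xyz": [0, 0, 0], "spin": 0}

```text
time: 39.65
tcp_pos: [499.4, 56.5, 12.8]
ee_rot: [3.142, -0.0, -1.574]
force: [-0.1, 0.5, -4.4]
opening: 0.455
grasp_force: 61.8
```

step_arm:
  rows:
    - {"xyz": [0, -0.00015, 0], "spin": 0}
    - {"xyz": [0, 0, 0], "spin": 0}

```text
time: 39.85
tcp_pos: [499.4, 56.5, 12.8]
ee_rot: [-3.142, 0.0, -1.574]
force: [0.2, -0.5, -3.3]
opening: 0.453
grasp_force: 61.8
```

```bash
python3 - <<'E'
from h import *
o=st(); T=wpose(); im=save('wrist','w15')
print('held',dots(im,T,o['tcp_pos'][:2],32.8,33))
print('m1',dots(im,T,[499,-11.5],32,30))
E
```

```text
t 39.85 tcp [499.4  56.5  12.8] rot [-3.142  0.    -1.574] F [ 0.2 -0.5 -3.3] op 0.453 gf 61.8
held ([498.9, 55.84], 'span', np.float64(35.74), 'yaw', -0.0032)
m1 ([499.12, -11.7], 'span', np.float64(35.96), 'yaw', -0.0026)
```

step_arm:
  rows:
    - {"xyz": [0, -0.00015, -0.0003], "spin": 0}
    - {"xyz": [0, 0, 0], "spin": 0}

```text
time: 40.1
tcp_pos: [499.6, 56.4, 12.6]
ee_rot: [-3.141, 0.0, -1.574]
force: [-0.8, 1.5, -3.2]
opening: 0.453
grasp_force: 62.0
```

step_arm:
  rows:
    - {"xyz": [0, -0.00015, 0], "spin": 0}
    - {"xyz": [0, 0, 0], "spin": 0}

```text
time: 40.3
tcp_pos: [499.5, 56.4, 12.6]
ee_rot: [-3.141, 0.0, -1.574]
force: [-1.1, 3.5, -2.0]
opening: 0.451
grasp_force: 62.0
```

step_arm:
  rows:
    - {"xyz": [0, -0.00015, 0], "spin": 0}
    - {"xyz": [0, 0, 0], "spin": 0}

```text
time: 40.5
tcp_pos: [499.6, 56.2, 12.6]
ee_rot: [-3.141, 0.0, -1.574]
force: [-2.3, 4.7, -1.6]
opening: 0.455
grasp_force: 62.0
```

Contact, with the chain closed. Backing off, setting down and releasing, then measuring.

step_arm:
  rows:
    - {"xyz": [0, 0.0004, 0], "spin": 0}
    - {"xyz": [0, 0, -0.0004], "spin": 0}
    - {"xyz": [0, 0, 0], "spin": 0}
    - {"xyz": [0, 0, 0], "spin": 0}

```text
time: 40.9
tcp_pos: [499.6, 56.2, 12.6]
ee_rot: [-3.141, -0.0, -1.573]
force: [-1.2, 1.9, 6.2]
opening: 0.453
grasp_force: 62.9
```

step_arm:
  grip: 0.056
  rows:
    - {"xyz": [0, 0, 0], "spin": 0}
    - {"xyz": [0, 0, 0], "spin": 0}
    - {"xyz": [0, 0, 0], "spin": 0}
    - {"xyz": [0, 0, 0], "spin": 0}

```text
time: 41.3
tcp_pos: [499.4, 56.2, 12.0]
ee_rot: [3.141, -0.0, -1.574]
force: [0.1, 0.1, 0.2]
opening: 0.654
grasp_force: 0.0
```

step_arm:
  rows:
    - {"xyz": [0, 0, 0.01], "spin": 0}
    - {"xyz": [0, 0, 0.03], "spin": 0}
    - {"xyz": [0, 0.01, 0.04], "spin": 0}
    - {"xyz": [0, 0.02, 0], "spin": 0}
    - {"xyz": [0, 0, 0], "spin": 0}
    - {"xyz": [0, 0, 0], "spin": 0}
    - {"xyz": [0, 0, 0], "spin": 0}

```text
time: 42.0
tcp_pos: [498.9, 85.9, 91.9]
ee_rot: [3.141, -0.0, -1.574]
force: [-0.1, -0.1, -0.3]
opening: 0.656
grasp_force: 0.0
```

```bash
python3 - <<'E'
from h import *
o=st(); T=wpose(); im=save('wrist','w16')
print('m2',dots(im,T,[499,56],32,33)); print('m1',dots(im,T,[499,-11.5],32,30)); print('fix',dots(im,T,[499,-80],32,30))
print('m3',[(k,dots(im,T,[650+k,230],26,45)) for k in (0,)]); ask(['module1_center'],'wrist'); r.snapshot('scene'); ask(['module1_center','spacer_center'],'scene')
E
```

```text
t 42.0 tcp [498.9  85.9  91.9] rot [ 3.141 -0.    -1.574] F [-0.1 -0.1 -0.3] op 0.656 gf 0.0
m2 ([499.15, 56.16], 'span', np.float64(35.99), 'yaw', -0.0014)
m1 ([499.3, -11.9], 'span', np.float64(36.11), 'yaw', -0.0017)
fix ('dots', [[487.0, -61.4], [511.0, -61.4]])
m3 [(0, ('dots', [[652.8, 261.8]]))]
module1_center [([501.0, 57.0, 17.0], 0.65)]
module1_center [([499.0, 59.0, 20.0], 0.75)]
spacer_center [([498.0, 20.0, 16.0], 0.54)]
```

Spacing m1–m2 is 68.06. Fetching the bar, laying it behind module 2, and locating module 3 from the scene picture.

step_arm:
  grip: 0.085
  rows:
    - {"xyz": [0.0003, -0.0319, 0], "spin": 0}
    - {"xyz": [0.0002, -0.0318, 0], "spin": 0}
    - {"xyz": [0, 0, -0.03], "spin": 0}
    - {"xyz": [0, 0, -0.03], "spin": 0}
    - {"xyz": [0, 0, -0.015], "spin": 0}
    - {"xyz": [0, 0, -0.007], "spin": 0}
    - {"xyz": [0, 0, -0.0025], "spin": 0}
    - {"xyz": [0, 0, 0], "spin": 0}
    - {"xyz": [0, 0, 0], "spin": 0}
    - {"xyz": [0, 0, 0], "spin": 0}

```text
time: 43.25
tcp_pos: [500.5, 23.0, 8.4]
ee_rot: [-3.14, 0.001, -1.573]
force: [0.7, -0.5, -0.0]
opening: 0.997
grasp_force: 0.0
```

step_arm:
  grip: 0.052
  rows:
    - {"xyz": [0, 0, 0], "spin": 0}
    - {"xyz": [0, 0, 0], "spin": 0}
    - {"xyz": [0, 0, 0], "spin": 0}
    - {"xyz": [0, 0, 0], "spin": 0}
    - {"xyz": [0, 0, 0], "spin": 0}
    - {"xyz": [0, 0, 0], "spin": 0}

```text
time: 43.85
tcp_pos: [500.2, 22.8, 8.6]
ee_rot: [-3.141, 0.0, -1.573]
force: [-3.1, 0.6, 10.7]
opening: 0.679
grasp_force: 62.5
```

step_arm:
  rows:
    - {"xyz": [0, 0, 0.005], "spin": 0}
    - {"xyz": [0, 0, 0.01], "spin": 0}
    - {"xyz": [0, 0, 0.02], "spin": 0}
    - {"xyz": [0, 0, 0.025], "spin": 0}
    - {"xyz": [0, 0.02, 0], "spin": 0}
    - {"xyz": [0, 0.05, 0], "spin": 0}
    - {"xyz": [0, 0.005, 0], "spin": 0}
    - {"xyz": [0, 0, 0], "spin": 0}
    - {"xyz": [0, 0, 0], "spin": 0}
    - {"xyz": [0, 0, 0], "spin": 0}

```text
time: 44.85
tcp_pos: [499.6, 96.7, 67.6]
ee_rot: [3.141, -0.0, -1.575]
force: [0.2, -0.2, -1.1]
opening: 0.679
grasp_force: 64.7
```

```bash
python3 - <<'E'
from h import *
o=st(); T=wpose(); im=save('wrist','w17')
print('m2',dots(im,T,[499,56],32,33)); print('m1',dots(im,T,[499,-11.5],32,30)); print('fix',dots(im,T,[499,-80],32,30))
p=r.camera_params('scene'); K=np.array(p['intrinsics']); C=np.array(p['cam_to_world'])
d=C[:3,:3]@np.array([(431-K[0,2])/K[0,0],-(219-K[1,2])/K[1,1],-1]); print('m3~',C[:3,3]+d*(20-C[2,3])/d[2])
E
```

```text
t 44.85 tcp [499.6  96.7  67.6] rot [ 3.141 -0.    -1.575] F [ 0.2 -0.2 -1.1] op 0.679 gf 64.7
m2 ([499.18, 56.1], 'span', np.float64(35.91), 'yaw', -0.0021)
m1 ([499.22, -11.93], 'span', np.float64(35.93), 'yaw', -0.0033)
fix ('dots', [])
m3~ [663.06616044 240.27721492  20.        ]
```

step_arm:
  rows:
    - {"xyz": [0, -0.001, -0.03], "spin": 0}
    - {"xyz": [0, -0.001, -0.02], "spin": 0}
    - {"xyz": [0, 0, -0.006], "spin": 0}
    - {"xyz": [0, 0, -0.0022], "spin": 0}
    - {"xyz": [0, -0.001, 0], "spin": 0}
    - {"xyz": [0, -0.001, 0], "spin": 0}
    - {"xyz": [0, -0.001, 0], "spin": 0}
    - {"xyz": [0, 0, 0], "spin": 0}
    - {"xyz": [0, 0, 0], "spin": 0}
    - {"xyz": [0, 0, 0], "spin": 0}

```text
time: 45.9
tcp_pos: [500.0, 92.8, 9.6]
ee_rot: [-3.141, 0.0, -1.574]
force: [0.5, 0.1, -1.9]
opening: 0.678
grasp_force: 64.7
```

step_arm:
  rows:
    - {"xyz": [0, -0.0002, 0], "spin": 0}
    - {"xyz": [0, 0, 0], "spin": 0}

```text
time: 46.1
tcp_pos: [499.9, 92.5, 9.4]
ee_rot: [3.142, -0.0, -1.574]
force: [0.4, -0.2, -1.1]
opening: 0.677
grasp_force: 64.7
```

step_arm:
  rows:
    - {"xyz": [0, -0.0002, 0], "spin": 0}
    - {"xyz": [0, 0, 0], "spin": 0}

```text
time: 46.3
tcp_pos: [499.9, 92.2, 9.4]
ee_rot: [3.142, -0.0, -1.574]
force: [0.1, 0.5, -1.1]
opening: 0.677
grasp_force: 64.7
```

step_arm:
  rows:
    - {"xyz": [0, -0.0004, 0], "spin": 0}
    - {"xyz": [0, -0.0004, 0], "spin": 0}
    - {"xyz": [0, 0, 0], "spin": 0}
    - {"xyz": [0, 0, 0], "spin": 0}

```text
time: 46.7
tcp_pos: [500.0, 91.4, 9.4]
ee_rot: [-3.142, 0.0, -1.574]
force: [0.5, -0.8, -0.9]
opening: 0.68
grasp_force: 64.7
```

step_arm:
  rows:
    - {"xyz": [0, -0.00015, 0], "spin": 0}
    - {"xyz": [0, 0, 0], "spin": 0}

```text
time: 46.9
tcp_pos: [499.9, 91.3, 9.4]
ee_rot: [-3.142, 0.0, -1.574]
force: [-1.3, -0.0, -0.8]
opening: 0.676
grasp_force: 64.7
```

step_arm:
  rows:
    - {"xyz": [0, -0.00015, 0], "spin": 0}
    - {"xyz": [0, 0, 0], "spin": 0}

```text
time: 47.1
tcp_pos: [499.9, 91.1, 9.4]
ee_rot: [-3.142, 0.0, -1.574]
force: [-0.5, -0.5, -1.1]
opening: 0.679
grasp_force: 64.7
```

step_arm:
  rows:
    - {"xyz": [0, -0.00015, 0], "spin": 0}
    - {"xyz": [0, 0, 0], "spin": 0}

```text
time: 47.3
tcp_pos: [499.9, 91.0, 9.4]
ee_rot: [3.142, -0.0, -1.574]
force: [0.1, -0.7, -0.9]
opening: 0.683
grasp_force: 64.7
```

step_arm:
  rows:
    - {"xyz": [0, -0.00015, 0], "spin": 0}
    - {"xyz": [0, 0, 0], "spin": 0}

```text
time: 47.5
tcp_pos: [499.9, 90.8, 9.4]
ee_rot: [-3.142, 0.0, -1.574]
force: [0.2, 0.8, -1.4]
opening: 0.684
grasp_force: 64.7
```

step_arm:
  rows:
    - {"xyz": [0, -0.00015, 0], "spin": 0}
    - {"xyz": [0, 0, 0], "spin": 0}

```text
time: 47.7
tcp_pos: [499.9, 90.8, 9.4]
ee_rot: [-3.142, 0.0, -1.574]
force: [-0.5, 1.6, -0.7]
opening: 0.681
grasp_force: 64.7
```

step_arm:
  rows:
    - {"xyz": [0, -0.0001, 0], "spin": 0}
    - {"xyz": [0, 0, 0], "spin": 0}

```text
time: 47.9
tcp_pos: [500.0, 90.8, 9.4]
ee_rot: [-3.141, 0.0, -1.574]
force: [-1.1, 3.7, -0.4]
opening: 0.675
grasp_force: 64.7
```

step_arm:
  rows:
    - {"xyz": [0, 0.0003, 0], "spin": 0}
    - {"xyz": [0, 0, -0.0006], "spin": 0}
    - {"xyz": [0, 0, 0], "spin": 0}
    - {"xyz": [0, 0, 0], "spin": 0}

```text
time: 48.3
tcp_pos: [499.9, 90.8, 8.8]
ee_rot: [3.142, -0.0, -1.574]
force: [-0.9, 0.4, -1.1]
opening: 0.676
grasp_force: 64.7
```

step_arm:
  grip: 0.072
  rows:
    - {"xyz": [0, 0, 0], "spin": 0}
    - {"xyz": [0, 0, 0], "spin": 0}
    - {"xyz": [0, 0, 0], "spin": 0}
    - {"xyz": [0, 0, 0.01], "spin": 0}

```text
time: 48.7
tcp_pos: [499.1, 90.4, 18.2]
ee_rot: [3.14, -0.001, -1.574]
force: [0.2, -0.2, -0.7]
opening: 0.844
grasp_force: 0.0
```

step_arm:
  grip: 0.085
  rows:
    - {"xyz": [0, 0, 0.03], "spin": 0}
    - {"xyz": [0, 0, 0.03], "spin": 0}
    - {"xyz": [0.0316, 0.0238, 0.018], "spin": 0}
    - {"xyz": [0.0316, 0.0238, 0.018], "spin": 0}
    - {"xyz": [0.0316, 0.0238, 0.018], "spin": 0}
    - {"xyz": [0.0316, 0.0238, 0.018], "spin": 0}
    - {"xyz": [0.0316, 0.0238, 0.018], "spin": 0}
    - {"xyz": [0, 0, 0], "spin": 0}
    - {"xyz": [0, 0, 0], "spin": 0}
    - {"xyz": [0, 0, 0], "spin": 0}

```text
time: 49.7
tcp_pos: [656.9, 209.3, 168.5]
ee_rot: [3.14, -0.0, -1.574]
force: [-0.4, 0.1, 0.2]
opening: 0.996
grasp_force: 0.0
```

```bash
python3 - <<'E'
from h import *
o=st(); T=wpose(); im=save('wrist','w18')
print('m3',dots(im,T,[658,238],26,45), top(im,T,np.array([658,238]),26,half=50)[1])
print('m2',dots(im,T,[499,56],32,33))
ask(['relay1','module1_center'])
E
```

```text
t 49.7 tcp [656.9 209.3 168.5] rot [ 3.14  -0.    -1.574] F [-0.4  0.1  0.2] op 0.996 gf 0.0
m3 ([654.6, 239.21], 'span', np.float64(35.99), 'yaw', -0.5539) [([654.5, 239.1], [31.600000381469727, 43.5], -0.556)]
m2 ([499.53, 55.99], 'span', np.float64(35.87), 'yaw', -0.0023)
relay1 [([720.0, 164.0, 1.0], 0.94)]
module1_center [([503.0, 58.0, 21.0], 0.72), ([525.0, 88.0, 14.0], 0.2)]
```

step_arm:
  rows:
    - {"xyz": [-0.00026, 0.00376, -0.0103], "spin": 0.1274}
    - {"xyz": [-0.00026, 0.00376, -0.0103], "spin": 0.1274}
    - {"xyz": [-0.00026, 0.00376, -0.0103], "spin": 0.1274}
    - {"xyz": [-0.00026, 0.00376, -0.0103], "spin": 0.1274}
    - {"xyz": [-0.00026, 0.00376, -0.0103], "spin": 0.1274}
    - {"xyz": [-0.00026, 0.00376, -0.0103], "spin": 0.1274}
    - {"xyz": [-0.00026, 0.00376, -0.0103], "spin": 0.1274}
    - {"xyz": [-0.00026, 0.00376, -0.0103], "spin": 0.1274}
    - {"xyz": [0, 0, 0], "spin": 0}
    - {"xyz": [0, 0, -0.03], "spin": 0}
    - {"xyz": [0, 0, -0.03], "spin": 0}
    - {"xyz": [0, 0, -0.012], "spin": 0}
    - {"xyz": [0, 0, -0.005], "spin": 0}
    - {"xyz": [0, 0, -0.0025], "spin": 0}
    - {"xyz": [0, 0, 0], "spin": 0}
    - {"xyz": [0, 0, 0], "spin": 0}

```text
time: 51.45
tcp_pos: [656.6, 240.4, 8.3]
ee_rot: [-3.14, -0.001, -0.555]
force: [0.1, -0.0, 0.6]
opening: 0.999
grasp_force: 0.0
```

step_arm:
  grip: 0.045
  rows:
    - {"xyz": [0, 0, 0], "spin": 0}
    - {"xyz": [0, 0, 0], "spin": 0}
    - {"xyz": [0, 0, 0], "spin": 0}
    - {"xyz": [0, 0, 0], "spin": 0}
    - {"xyz": [0, 0, 0], "spin": 0}
    - {"xyz": [0, 0, 0], "spin": 0}

```text
time: 52.05
tcp_pos: [656.2, 240.2, 7.8]
ee_rot: [-3.141, -0.001, -0.554]
force: [-1.8, -0.6, 7.2]
opening: 0.595
grasp_force: 65.0
```

step_arm:
  grip: 0.085
  rows:
    - {"xyz": [0, 0, 0], "spin": 0}
    - {"xyz": [0, 0, 0], "spin": 0}
    - {"xyz": [0, 0, 0], "spin": 0}
    - {"xyz": [0, 0, 0], "spin": 0}
    - {"xyz": [0, 0, 0], "spin": 0}

```text
time: 52.55
tcp_pos: [655.8, 239.9, 6.7]
ee_rot: [3.141, 0.0, -0.555]
force: [0.2, 0.2, 0.4]
opening: 0.995
grasp_force: 0.0
```

step_arm:
  rows:
    - {"xyz": [0, 0, 0], "spin": -0.1428}
    - {"xyz": [0, 0, 0], "spin": -0.1428}
    - {"xyz": [0, 0, 0], "spin": -0.1428}
    - {"xyz": [0, 0, 0], "spin": -0.1428}
    - {"xyz": [0, 0, 0], "spin": -0.1428}
    - {"xyz": [0, 0, 0], "spin": -0.1428}
    - {"xyz": [0, 0, 0], "spin": -0.1428}
    - {"xyz": [0, 0, 0], "spin": -0.1428}
    - {"xyz": [0, 0, 0], "spin": -0.1428}
    - {"xyz": [0, 0, 0], "spin": -0.1428}
    - {"xyz": [0, 0, 0], "spin": -0.1428}
    - {"xyz": [0, 0, 0], "spin": 0}
    - {"xyz": [0, 0, 0], "spin": 0}
    - {"xyz": [0, 0, 0], "spin": 0}

```text
time: 53.95
tcp_pos: [655.8, 240.0, 6.8]
ee_rot: [3.142, -0.0, -2.122]
force: [-0.9, -0.1, 0.3]
opening: 0.994
grasp_force: 0.0
```

step_arm:
  grip: 0.032
  rows:
    - {"xyz": [0, 0, 0], "spin": 0}
    - {"xyz": [0, 0, 0], "spin": 0}
    - {"xyz": [0, 0, 0], "spin": 0}
    - {"xyz": [0, 0, 0], "spin": 0}
    - {"xyz": [0, 0, 0], "spin": 0}
    - {"xyz": [0, 0, 0], "spin": 0}
    - {"xyz": [0, 0, 0], "spin": 0}

```text
time: 54.65
tcp_pos: [656.0, 240.1, 7.2]
ee_rot: [-3.141, 0.0, -2.125]
force: [-1.5, 1.5, 4.5]
opening: 0.453
grasp_force: 62.6
```

step_arm:
  rows:
    - {"xyz": [0, 0, 0.01], "spin": 0}
    - {"xyz": [0, 0, 0.03], "spin": 0}
    - {"xyz": [0, 0, 0.04], "spin": 0}
    - {"xyz": [0, 0, 0], "spin": 0}
    - {"xyz": [0, 0, 0], "spin": 0}
    - {"xyz": [0, 0, 0], "spin": 0}

```text
time: 55.25
tcp_pos: [654.7, 239.3, 85.6]
ee_rot: [3.14, -0.002, -2.126]
force: [-0.3, -0.5, -4.0]
opening: 0.448
grasp_force: 62.0
```

```bash
python3 - <<'E'
from h import *
o=st(); T=wpose(); im=save('wrist','w19')
print('held',dots(im,T,o['tcp_pos'][:2],26+80.3,40))
E
```

```text
t 55.25 tcp [654.7 239.3  85.6] rot [ 3.140e+00 -2.000e-03 -2.126e+00] F [-0.3 -0.5 -4. ] op 0.448 gf 62.0
held ([653.78, 238.08], 'span', np.float64(35.27), 'yaw', -0.5537)
```

step_arm:
  rows:
    - {"xyz": [-0.0155, -0.0112, 0.001], "spin": 0.0552}
    - {"xyz": [-0.0155, -0.0112, 0.001], "spin": 0.0552}
    - {"xyz": [-0.0155, -0.0112, 0], "spin": 0.0552}
    - {"xyz": [-0.0155, -0.0112, 0], "spin": 0.0552}
    - {"xyz": [-0.0155, -0.0112, 0], "spin": 0.0552}
    - {"xyz": [-0.0155, -0.0112, 0], "spin": 0.0552}
    - {"xyz": [-0.0155, -0.0112, 0], "spin": 0.0552}
    - {"xyz": [-0.0155, -0.0112, 0], "spin": 0.0552}
    - {"xyz": [-0.0155, -0.0112, 0], "spin": 0.0552}
    - {"xyz": [-0.0155, -0.0112, 0], "spin": 0.0552}
    - {"xyz": [0, 0, -0.03], "spin": 0}
    - {"xyz": [0, 0, -0.025], "spin": 0}
    - {"xyz": [0, 0, -0.012], "spin": 0}
    - {"xyz": [0, 0, -0.005], "spin": 0}
    - {"xyz": [0, 0, -0.001], "spin": 0}
    - {"xyz": [0, 0, 0], "spin": 0}
    - {"xyz": [0, 0, 0], "spin": 0}
    - {"xyz": [0, 0, 0], "spin": 0}

```text
time: 57.1
tcp_pos: [501.3, 128.3, 16.7]
ee_rot: [-3.14, 0.001, -1.573]
force: [-0.4, 0.1, -2.8]
opening: 0.45
grasp_force: 61.7
```

```bash
python3 - <<'E'
from h import *
o=st(); T=wpose(); im=save('wrist','w20')
print('held',dots(im,T,o['tcp_pos'][:2],32.8+o['tcp_pos'][2]-12.8,33))
print('m2',dots(im,T,[499,56],32,30))
E
```

```text
t 57.1 tcp [501.3 128.3  16.7] rot [-3.140e+00  1.000e-03 -1.573e+00] F [-0.4  0.1 -2.8] op 0.45 gf 61.7
held ([500.76, 127.26], 'span', np.float64(35.56), 'yaw', -0.0008)
m2 ([499.17, 56.14], 'span', np.float64(35.92), 'yaw', -0.0037)
```

step_arm:
  rows:
    - {"xyz": [-0.0008, 0, -0.0015], "spin": 0}
    - {"xyz": [-0.0008, 0, -0.0015], "spin": 0}
    - {"xyz": [0, -0.001, 0], "spin": 0}
    - {"xyz": [0, -0.001, 0], "spin": 0}
    - {"xyz": [0, 0, 0], "spin": 0}
    - {"xyz": [0, 0, 0], "spin": 0}

```text
time: 57.75
tcp_pos: [499.7, 126.2, 13.2]
ee_rot: [-3.141, 0.0, -1.573]
force: [0.1, 2.4, 0.7]
opening: 0.453
grasp_force: 62.4
```

step_arm:
  rows:
    - {"xyz": [0, -0.0002, 0], "spin": 0}
    - {"xyz": [0, 0, 0], "spin": 0}

```text
time: 57.95
tcp_pos: [499.7, 126.2, 13.2]
ee_rot: [-3.141, 0.001, -1.573]
force: [0.1, 3.1, 1.8]
opening: 0.453
grasp_force: 62.5
```

step_arm:
  rows:
    - {"xyz": [0, -0.0002, 0], "spin": 0}
    - {"xyz": [0, 0, 0], "spin": 0}

```text
time: 58.15
tcp_pos: [499.6, 126.0, 13.1]
ee_rot: [-3.141, 0.001, -1.573]
force: [-0.4, 4.2, 2.5]
opening: 0.452
grasp_force: 62.6
```

step_arm:
  rows:
    - {"xyz": [0, 0, 0.0006], "spin": 0}
    - {"xyz": [0, 0, 0.0002], "spin": 0}
    - {"xyz": [0, 0, 0], "spin": 0}
    - {"xyz": [0, 0, 0], "spin": 0}

```text
time: 58.55
tcp_pos: [498.5, 125.0, 13.3]
ee_rot: [3.14, -0.001, -1.574]
force: [0.1, -0.3, -3.1]
opening: 0.45
grasp_force: 62.0
```

```bash
python3 - <<'E'
from h import *
o=st(); T=wpose(); im=save('wrist','w21')
print('held',dots(im,T,o['tcp_pos'][:2],32.6,33)); print('m2',dots(im,T,[499,56],32,30)); print('m1',dots(im,T,[499,-12],32,30))
E
```

```text
t 58.55 tcp [498.5 125.   13.3] rot [ 3.140e+00 -1.000e-03 -1.574e+00] F [ 0.1 -0.3 -3.1] op 0.45 gf 62.0
held ([498.03, 124.35], 'span', np.float64(35.67), 'yaw', -0.0026)
m2 ([499.13, 56.15], 'span', np.float64(35.98), 'yaw', -0.0021)
m1 ('dots', [[487.4, 6.5], [511.3, 6.4]])
```

step_arm:
  rows:
    - {"xyz": [0.0006, 0, 0], "spin": 0}
    - {"xyz": [0.0005, 0, 0], "spin": 0}
    - {"xyz": [0, 0, 0], "spin": 0}
    - {"xyz": [0, 0, 0], "spin": 0}

```text
time: 59.0
tcp_pos: [500.3, 125.6, 13.7]
ee_rot: [3.142, -0.0, -1.573]
force: [-0.6, -0.4, -3.2]
opening: 0.451
grasp_force: 62.0
```

step_arm:
  rows:
    - {"xyz": [0, -0.00015, 0], "spin": 0}
    - {"xyz": [0, 0, 0], "spin": 0}

```text
time: 59.2
tcp_pos: [500.3, 125.4, 13.7]
ee_rot: [3.142, 0.0, -1.573]
force: [0.1, 0.4, -3.7]
opening: 0.453
grasp_force: 62.0
```

step_arm:
  rows:
    - {"xyz": [0, -0.00015, 0], "spin": 0}
    - {"xyz": [0, 0, 0], "spin": 0}

```text
time: 59.4
tcp_pos: [500.3, 125.3, 13.7]
ee_rot: [-3.142, 0.0, -1.573]
force: [-0.5, 0.3, -2.4]
opening: 0.452
grasp_force: 62.0
```

step_arm:
  rows:
    - {"xyz": [0, -0.00015, 0], "spin": 0}
    - {"xyz": [0, 0, 0], "spin": 0}

```text
time: 59.6
tcp_pos: [500.4, 125.1, 13.7]
ee_rot: [-3.142, 0.0, -1.573]
force: [-0.4, 0.5, -3.9]
opening: 0.45
grasp_force: 62.0
```

step_arm:
  rows:
    - {"xyz": [-0.0005, -0.0002, 0], "spin": 0}
    - {"xyz": [0, 0, 0], "spin": 0}
    - {"xyz": [0, 0, 0], "spin": 0}

```text
time: 59.9
tcp_pos: [499.8, 124.9, 13.7]
ee_rot: [3.142, -0.0, -1.573]
force: [0.3, -0.2, -2.8]
opening: 0.453
grasp_force: 62.0
```

step_arm:
  rows:
    - {"xyz": [0, -0.00015, 0], "spin": 0}
    - {"xyz": [0, 0, 0], "spin": 0}

```text
time: 60.1
tcp_pos: [499.8, 124.8, 13.7]
ee_rot: [3.142, -0.0, -1.573]
force: [-0.3, -0.4, -3.5]
opening: 0.454
grasp_force: 62.0
```

step_arm:
  rows:
    - {"xyz": [0, -0.00015, 0], "spin": 0}
    - {"xyz": [0, 0, 0], "spin": 0}

```text
time: 60.3
tcp_pos: [499.9, 124.7, 13.7]
ee_rot: [-3.142, 0.0, -1.573]
force: [-1.2, 0.1, -4.2]
opening: 0.45
grasp_force: 62.0
```

```bash
python3 - <<'E'
from h import *
o=st(); T=wpose(); im=save('wrist','w22')
print('held',dots(im,T,o['tcp_pos'][:2],33,33)); print('m2',dots(im,T,[499,56],32,30))
E
```

```text
t 60.3 tcp [499.9 124.7  13.7] rot [-3.142  0.    -1.573] F [-1.2  0.1 -4.2] op 0.45 gf 62.0
held ([499.32, 124.06], 'span', np.float64(35.7), 'yaw', -0.0019)
m2 ([499.16, 56.17], 'span', np.float64(35.99), 'yaw', -0.0017)
```

step_arm:
  rows:
    - {"xyz": [0, -0.00015, 0], "spin": 0}
    - {"xyz": [0, 0, 0], "spin": 0}

```text
time: 60.55
tcp_pos: [499.9, 124.5, 13.7]
ee_rot: [-3.142, 0.0, -1.573]
force: [0.7, 0.5, -2.4]
opening: 0.452
grasp_force: 62.0
```

step_arm:
  rows:
    - {"xyz": [0, -0.00015, 0], "spin": 0}
    - {"xyz": [0, 0, 0], "spin": 0}

```text
time: 60.75
tcp_pos: [499.9, 124.4, 13.7]
ee_rot: [-3.142, 0.0, -1.573]
force: [0.0, 0.5, -3.2]
opening: 0.444
grasp_force: 62.0
```

step_arm:
  rows:
    - {"xyz": [0, -0.00015, 0], "spin": 0}
    - {"xyz": [0, 0, 0], "spin": 0}

```text
time: 60.95
tcp_pos: [499.9, 124.3, 13.7]
ee_rot: [-3.141, 0.0, -1.573]
force: [-0.9, 1.4, -2.4]
opening: 0.454
grasp_force: 61.9
```

step_arm:
  rows:
    - {"xyz": [0, -0.00015, 0], "spin": 0}
    - {"xyz": [0, 0, 0], "spin": 0}
    - {"xyz": [0, 0, 0], "spin": 0}

```text
time: 61.25
tcp_pos: [499.9, 124.2, 13.7]
ee_rot: [-3.141, 0.0, -1.573]
force: [-0.7, 2.9, -3.2]
opening: 0.453
grasp_force: 61.9
```

step_arm:
  rows:
    - {"xyz": [0, -0.0001, 0], "spin": 0}
    - {"xyz": [0, 0, 0], "spin": 0}
    - {"xyz": [0, 0, 0], "spin": 0}

```text
time: 61.55
tcp_pos: [500.0, 124.1, 13.8]
ee_rot: [-3.141, 0.0, -1.573]
force: [-0.3, 4.0, -3.4]
opening: 0.451
grasp_force: 61.9
```

step_arm:
  rows:
    - {"xyz": [0, 0.0003, 0], "spin": 0}
    - {"xyz": [0, 0, -0.0005], "spin": 0}
    - {"xyz": [0, 0, -0.0003], "spin": 0}
    - {"xyz": [0, 0, 0], "spin": 0}
    - {"xyz": [0, 0, 0], "spin": 0}

```text
time: 62.05
tcp_pos: [499.9, 124.1, 13.1]
ee_rot: [-3.141, -0.0, -1.573]
force: [-1.3, 0.3, 2.3]
opening: 0.453
grasp_force: 62.5
```

step_arm:
  grip: 0.056
  rows:
    - {"xyz": [0, 0, 0], "spin": 0}
    - {"xyz": [0, 0, 0], "spin": 0}
    - {"xyz": [0, 0, 0], "spin": 0}
    - {"xyz": [0, 0, 0], "spin": 0}

```text
time: 62.45
tcp_pos: [499.8, 124.2, 12.9]
ee_rot: [3.142, -0.0, -1.573]
force: [0.2, -0.2, 0.6]
opening: 0.654
grasp_force: 0.0
```

step_arm:
  rows:
    - {"xyz": [0, 0, 0.01], "spin": 0}
    - {"xyz": [0, 0, 0.03], "spin": 0}
    - {"xyz": [0, 0, 0.04], "spin": 0}
    - {"xyz": [0, 0, 0.04], "spin": 0}
    - {"xyz": [0, 0, 0], "spin": 0}
    - {"xyz": [0, 0, 0], "spin": 0}
    - {"xyz": [0, 0, 0], "spin": 0}

```text
time: 63.15
tcp_pos: [499.3, 123.9, 132.7]
ee_rot: [3.141, -0.0, -1.574]
force: [-0.1, 0.7, -0.3]
opening: 0.659
grasp_force: 0.0
```

```bash
python3 - <<'E'
from h import *
o=st(); T=wpose(); im=save('wrist','w23')
for n,y in (('m3',124),('m2',56),('m1',-12),('fix',-80)): print(n,dots(im,T,[499,y],32,30))
E
```

```text
t 63.15 tcp [499.3 123.9 132.7] rot [ 3.141 -0.    -1.574] F [-0.1  0.7 -0.3] op 0.659 gf 0.0
m3 ([499.42, 123.92], 'span', np.float64(36.06), 'yaw', -0.0001)
m2 ([499.3, 55.86], 'span', np.float64(36.04), 'yaw', -0.006)
m1 ([499.34, -11.88], 'span', np.float64(35.98), 'yaw', -0.0009)
fix ('dots', [])
```

All spacings are 68 ± 0.3. Taking the bar out to the tray.

step_arm:
  grip: 0.085
  rows:
    - {"xyz": [0.0003, -0.0338, -0.01], "spin": 0}
    - {"xyz": [0, 0, -0.03], "spin": 0}
    - {"xyz": [0, 0, -0.03], "spin": 0}
    - {"xyz": [0, 0, -0.03], "spin": 0}
    - {"xyz": [0, 0, -0.015], "spin": 0}
    - {"xyz": [0, 0, -0.007], "spin": 0}
    - {"xyz": [0, 0, -0.003], "spin": 0}
    - {"xyz": [0, 0, 0], "spin": 0}
    - {"xyz": [0, 0, 0], "spin": 0}
    - {"xyz": [0, 0, 0], "spin": 0}
    - {"xyz": [0, 0, 0], "spin": 0}

```text
time: 64.3
tcp_pos: [498.7, 89.3, 8.9]
ee_rot: [3.139, -0.002, -1.573]
force: [-9.8, -3.2, 19.9]
opening: 0.995
grasp_force: 10.1
```

step_arm:
  grip: 0.052
  rows:
    - {"xyz": [0, 0, 0], "spin": 0}
    - {"xyz": [0, 0, 0], "spin": 0}
    - {"xyz": [0, 0, 0], "spin": 0}
    - {"xyz": [0, 0, 0], "spin": 0}
    - {"xyz": [0, 0, 0], "spin": 0}
    - {"xyz": [0, 0, 0], "spin": 0}

```text
time: 64.9
tcp_pos: [513.9, 91.8, 17.5]
ee_rot: [-3.117, 0.005, -1.568]
force: [18.5, -32.1, 60.5]
opening: 0.612
grasp_force: 31.8
```

step_arm:
  rows:
    - {"xyz": [0, 0, 0.005], "spin": 0}
    - {"xyz": [0, 0, 0.01], "spin": 0}
    - {"xyz": [0, 0, 0.02], "spin": 0}
    - {"xyz": [0, 0, 0.025], "spin": 0}
    - {"xyz": [0, 0, 0.03], "spin": 0}
    - {"xyz": [0, 0, 0.03], "spin": 0}
    - {"xyz": [-0.006, 0.03, 0], "spin": 0}
    - {"xyz": [-0.006, 0.03, 0], "spin": 0}
    - {"xyz": [-0.006, 0.03, 0], "spin": 0}
    - {"xyz": [-0.006, 0.03, 0], "spin": 0}
    - {"xyz": [-0.006, 0.03, 0], "spin": 0}
    - {"xyz": [-0.006, 0.03, 0], "spin": 0}
    - {"xyz": [0, 0.03, 0], "spin": 0}
    - {"xyz": [0, 0, 0], "spin": 0}
    - {"xyz": [0, 0, 0], "spin": 0}

```text
time: 66.4
tcp_pos: [463.1, 300.5, 127.1]
ee_rot: [3.14, -0.002, -1.572]
force: [-0.5, 0.7, -1.3]
opening: 0.607
grasp_force: 0.0
```

```bash
python3 - <<'E'
from h import *
o=st(); T=wpose(); im=save('wrist','w24')
ask(['tray_floor'])
m=r.masks_of('tray_floor','wrist')
for n,y in (('m3',124),('m2',56)): print(n,dots(im,T,[499,y],32,30))
cv2.imwrite('pics/t24.png',np.hstack([cv2.resize(im,(480,300)),rect(im,T,np.array([461,320.]),150,5,1)])[:,:,::-1])
E
```

```text
t 66.4 tcp [463.1 300.5 127.1] rot [ 3.140e+00 -2.000e-03 -1.572e+00] F [-0.5  0.7 -1.3] op 0.607 gf 0.0
tray_floor [([470.0, 334.0, 5.0], 0.86)]
m3 ('dots', [[489.4, 143.3], [513.2, 146.8]])
m2 ('dots', [])
```

View pics/t24.png

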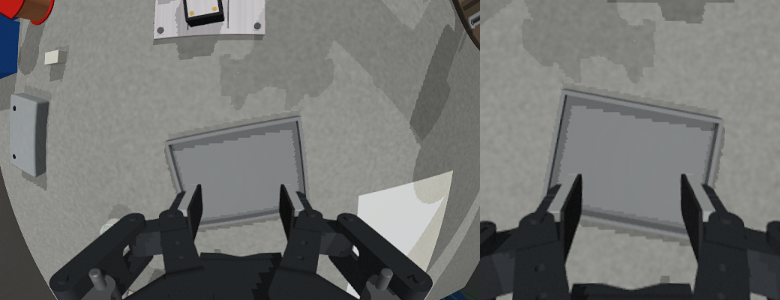

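The bar grasp failed. Something stopped the fingers at 20 N, and the gripper is now empty over the tray. The bar was probably knocked aside before I went down. Going up to see.

step_arm:
  grip: 0.085
  rows:
    - {"xyz": [0.0062, -0.0333, 0.0288], "spin": 0}
    - {"xyz": [0.0062, -0.0333, 0.0288], "spin": 0}
    - {"xyz": [0.0062, -0.0333, 0.0288], "spin": 0}
    - {"xyz": [0.0062, -0.0333, 0.0288], "spin": 0}
    - {"xyz": [0.0062, -0.0333, 0.0288], "spin": 0}
    - {"xyz": [0.0062, -0.0333, 0.0288], "spin": 0}
    - {"xyz": [0, 0, 0], "spin": 0}
    - {"xyz": [0, 0, 0], "spin": 0}
    - {"xyz": [0, 0, 0], "spin": 0}

```text
time: 67.45
tcp_pos: [500.7, 100.2, 299.9]
ee_rot: [3.14, -0.0, -1.574]
force: [0.2, 0.0, -0.9]
opening: 0.996
grasp_force: 0.0
```

```bash
python3 - <<'E'
from h import *
o=st(); T=wpose(); im=save('wrist','w25')
for n,y in (('m3',124),('m2',56),('m1',-12),('fix',-80)): print(n,dots(im,T,[502,y],32,34))
old=cv2.imread('pics/w23.png')[:,:,::-1].copy(); To=cpose(499.3,123.9,132.7,-1.574)
cv2.imwrite('pics/t25.png',np.hstack([rect(old,To,np.array([500,70.]),95,22,.5),rect(im,T,np.array([510,70.]),95,22,.5)])[:,:,::-1])
E
```

```text
t 67.45 tcp [500.7 100.2 299.9] rot [ 3.14  -0.    -1.574] F [ 0.2  0.  -0.9] op 0.996 gf 0.0
m3 ([503.68, 127.05], 'span', np.float64(36.04), 'yaw', 0.1414)
m2 ([503.23, 54.25], 'span', np.float64(35.84), 'yaw', -0.16)
m1 ([499.37, -11.98], 'span', np.float64(36.03), 'yaw', -0.003)
fix ([499.16, -79.48], 'span', np.float64(35.91), 'yaw', -0.0014)
```

View pics/t25.png

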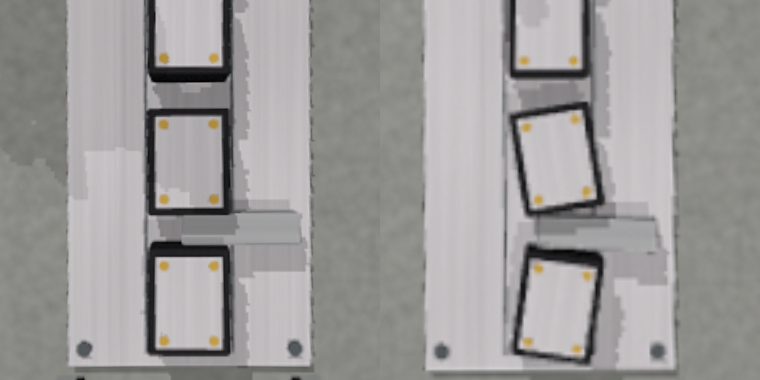

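The left patch, taken before my descent, shows the bar had already been knocked about 27 mm toward +x. My fingers then disturbed modules 2 and 3 (right patch, now turned -0.16 and +0.14 rad). Repair plan: take the bar by its free +x end and put it in the tray, then reset the modules.

step_arm:
  grip: 0.045
  rows:
    - {"xyz": [0.00394, -0.00064, -0.0182], "spin": 0.1461}
    - {"xyz": [0.00394, -0.00064, -0.0182], "spin": 0.1461}
    - {"xyz": [0.00394, -0.00064, -0.0182], "spin": 0.1461}
    - {"xyz": [0.00394, -0.00064, -0.0182], "spin": 0.1461}
    - {"xyz": [0.00394, -0.00064, -0.0182], "spin": 0.1461}
    - {"xyz": [0.00394, -0.00064, -0.0182], "spin": 0.1461}
    - {"xyz": [0.00394, -0.00064, -0.0182], "spin": 0.1461}
    - {"xyz": [0.00394, -0.00064, -0.0182], "spin": 0.1461}
    - {"xyz": [0.00394, -0.00064, -0.0182], "spin": 0.1461}
    - {"xyz": [0.00394, -0.00064, -0.0182], "spin": 0.1461}
    - {"xyz": [0.00394, -0.00064, -0.0182], "spin": 0.1461}
    - {"xyz": [0, 0, 0], "spin": 0}
    - {"xyz": [0, 0, 0], "spin": 0}
    - {"xyz": [0, 0, 0], "spin": 0}

```text
time: 68.9
tcp_pos: [544.9, 94.1, 101.2]
ee_rot: [-3.141, -0.001, 0.031]
force: [0.7, 0.5, -0.0]
opening: 0.523
grasp_force: 0.0
```

```bash
python3 - <<'E'
from h import *
o=st(); T=wpose(); im=save('wrist','w26')
g=cv2.GaussianBlur(cv2.cvtColor(rect(im,T,np.array([535,93.]),20,22,.5),cv2.COLOR_RGB2GRAY),(3,3),0)
for x in (530,536,542,548,553): print(x,g[::2,min(int((x-515)*2),79)].tolist())
y=int((93-73)*2); print('row y=93, x515..555',g[y,::2].tolist())
E
```

```text
t 68.9 tcp [544.9  94.1 101.2] rot [-3.141e+00 -1.000e-03  3.100e-02] F [ 0.7  0.5 -0. ] op 0.523 gf 0.0
530 [11, 11, 10, 7, 14, 85, 123, 129, 128, 120, 118, 124, 137, 136, 127, 116, 134, 150, 158, 164, 166, 167, 168, 169, 168, 167, 158, 139, 131, 124, 75, 21, 12, 12, 15, 13, 15, 14, 16, 20]
536 [145, 145, 145, 145, 146, 145, 146, 146, 146, 146, 146, 148, 158, 154, 156, 165, 166, 165, 164, 164, 165, 166, 169, 170, 169, 167, 162, 149, 153, 169, 170, 169, 170, 170, 169, 169, 169, 169, 169, 169]
542 [204, 204, 204, 204, 204, 205, 200, 188, 186, 186, 186, 186, 179, 170, 168, 167, 166, 165, 165, 164, 165, 166, 168, 169, 169, 168, 165, 152, 147, 162, 164, 164, 164, 164, 163, 163, 164, 164, 163, 164]
548 [208, 208, 208, 208, 208, 208, 204, 194, 190, 189, 189, 181, 169, 172, 168, 168, 166, 165, 165, 164, 165, 166, 168, 170, 171, 169, 167, 158, 151, 164, 167, 166, 166, 166, 166, 166, 166, 166, 166, 166]
553 [206, 205, 206, 206, 206, 206, 197, 188, 187, 187, 188, 184, 173, 169, 165, 163, 161, 160, 159, 157, 156, 154, 154, 155, 154, 151, 148, 145, 145, 162, 166, 165, 165, 166, 166, 165, 165, 165, 165, 165]
row y=93, x515..555 [167, 167, 167, 167, 167, 167, 167, 167, 166, 166, 166, 166, 166, 165, 165, 166, 166, 166, 165, 165, 165, 165, 165, 165, 165, 165, 165, 165, 165, 165, 165, 165, 165, 165, 165, 165, 165, 165, 156, 101]
```

step_arm:
  rows:
    - {"xyz": [0, -0.001, -0.04], "spin": 0}
    - {"xyz": [0, 0, -0.03], "spin": 0}
    - {"xyz": [0, 0, -0.014], "spin": 0}
    - {"xyz": [0, 0, -0.006], "spin": 0}
    - {"xyz": [0, 0, -0.002], "spin": 0}
    - {"xyz": [0, 0, 0], "spin": 0}
    - {"xyz": [0, 0, 0], "spin": 0}

```text
time: 69.65
tcp_pos: [545.5, 93.0, 9.7]
ee_rot: [-3.141, -0.002, 0.034]
force: [-0.2, 0.7, -0.7]
opening: 0.527
grasp_force: 0.0
```

step_arm:
  grip: 0.01
  rows:
    - {"xyz": [0, 0, 0], "spin": 0}
    - {"xyz": [0, 0, 0], "spin": 0}
    - {"xyz": [0, 0, 0], "spin": 0}
    - {"xyz": [0, 0, 0], "spin": 0}
    - {"xyz": [0, 0, 0], "spin": 0}

```text
time: 70.15
tcp_pos: [545.1, 92.8, 9.4]
ee_rot: [-3.141, -0.001, 0.034]
force: [-0.3, -0.3, 6.1]
opening: 0.169
grasp_force: 59.8
```

step_arm:
  rows:
    - {"xyz": [0, 0, 0.003], "spin": 0}
    - {"xyz": [0, 0, 0.005], "spin": 0}
    - {"xyz": [0, 0, 0.01], "spin": 0}
    - {"xyz": [0, 0, 0.02], "spin": 0}
    - {"xyz": [0, 0, 0.04], "spin": 0}
    - {"xyz": [0, 0, 0], "spin": 0}
    - {"xyz": [0, 0, 0], "spin": 0}

```text
time: 70.85
tcp_pos: [545.4, 93.0, 88.2]
ee_rot: [-3.14, -0.003, 0.034]
force: [-0.2, 0.4, -0.3]
opening: 0.168
grasp_force: 59.0
```

```bash
python3 - <<'E'
from h import *
o=st(); im=save('wrist','w27'); ask(['spacer_center','tray_floor'])
r.snapshot('scene'); ask(['spacer_center','tray_floor'],'scene')
E
```

```text
t 70.85 tcp [545.4  93.   88.2] rot [-3.14e+00 -3.00e-03  3.40e-02] F [-0.2  0.4 -0.3] op 0.168 gf 59.0
spacer_center [([525.0, 90.0, 90.0], 0.77)]
tray_floor [([466.0, 332.0, 7.0], 0.82)]
spacer_center [([523.0, 92.0, 93.0], 0.48)]
tray_floor [([464.0, 334.0, 5.0], 0.64), ([724.0, 165.0, 0.0], 0.61), ([522.0, -324.0, 19.0], 0.15)]
```

step_arm:
  rows:
    - {"xyz": [-0.0097, 0.0402, 0], "spin": 0}
    - {"xyz": [-0.0097, 0.0402, 0], "spin": 0}
    - {"xyz": [-0.0097, 0.0402, 0], "spin": 0}
    - {"xyz": [-0.0097, 0.0402, 0], "spin": 0}
    - {"xyz": [-0.0097, 0.0402, 0], "spin": 0}
    - {"xyz": [-0.0097, 0.0402, 0], "spin": 0}
    - {"xyz": [0, 0, 0], "spin": 0}
    - {"xyz": [0, 0, -0.03], "spin": 0}
    - {"xyz": [0, 0, -0.025], "spin": 0}
    - {"xyz": [0, 0, -0.015], "spin": 0}
    - {"xyz": [0, 0, -0.005], "spin": 0}
    - {"xyz": [0, 0, -0.003], "spin": 0}
    - {"xyz": [0, 0, 0], "spin": 0}
    - {"xyz": [0, 0, -0.001], "spin": 0}
    - {"xyz": [0, 0, 0], "spin": 0}

```text
time: 72.65
tcp_pos: [486.8, 334.1, 8.2]
ee_rot: [-3.141, -0.001, 0.034]
force: [0.6, -1.3, -1.1]
opening: 0.164
grasp_force: 59.1
```

step_arm:
  grip: 0.03
  rows:
    - {"xyz": [0, 0, 0], "spin": 0}
    - {"xyz": [0, 0, 0], "spin": 0}
    - {"xyz": [0, 0, 0], "spin": 0}
    - {"xyz": [0, 0, 0.01], "spin": 0}
    - {"xyz": [0, 0, 0.03], "spin": 0}
    - {"xyz": [0, 0, 0.05], "spin": 0}
    - {"xyz": [0, -0.04, 0.02], "spin": 0}
    - {"xyz": [0, -0.04, 0.02], "spin": 0}
    - {"xyz": [0, 0, 0], "spin": 0}
    - {"xyz": [0, 0, 0], "spin": 0}

```text
time: 73.65
tcp_pos: [486.9, 253.4, 139.2]
ee_rot: [-3.14, -0.002, 0.033]
force: [0.6, 0.2, -0.2]
opening: 0.348
grasp_force: 0.0
```

```bash
python3 - <<'E'
from h import *
o=st(); T=wpose(); im=save('wrist','w28'); ask(['spacer_center','tray_floor'])
for n,y in (('m3',127),('m2',54),('m1',-12)): print(n,dots(im,T,[502,y],32,34))
E
```

```text
t 73.65 tcp [486.9 253.4 139.2] rot [-3.14e+00 -2.00e-03  3.30e-02] F [ 0.6  0.2 -0.2] op 0.348 gf 0.0
spacer_center [([471.0, 329.0, 10.0], 0.74)]
tray_floor [([468.0, 332.0, 6.0], 0.83)]
m3 ([504.03, 127.2], 'span', np.float64(35.94), 'yaw', 0.1425)
m2 ([503.55, 54.41], 'span', np.float64(35.87), 'yaw', -0.1625)
m1 ([499.67, -11.76], 'span', np.float64(35.94), 'yaw', -0.0042)
```

The bar is in the tray. Now to reset module 2: grip it, turn it straight and shift it.

step_arm:
  grip: 0.085
  rows:
    - {"xyz": [0.00128, -0.0153, -0.003], "spin": -0.1358}
    - {"xyz": [0.00128, -0.0153, -0.003], "spin": -0.1358}
    - {"xyz": [0.00128, -0.0153, -0.003], "spin": -0.1358}
    - {"xyz": [0.00128, -0.0153, -0.003], "spin": -0.1358}
    - {"xyz": [0.00128, -0.0153, -0.003], "spin": -0.1358}
    - {"xyz": [0.00128, -0.0153, -0.003], "spin": -0.1358}
    - {"xyz": [0.00128, -0.0153, -0.003], "spin": -0.1358}
    - {"xyz": [0.00128, -0.0153, -0.003], "spin": -0.1358}
    - {"xyz": [0.00128, -0.0153, -0.003], "spin": -0.1358}
    - {"xyz": [0.00128, -0.0153, -0.003], "spin": -0.1358}
    - {"xyz": [0.00128, -0.0153, -0.003], "spin": -0.1358}
    - {"xyz": [0.00128, -0.0153, -0.003], "spin": -0.1358}
    - {"xyz": [0.00128, -0.0153, -0.003], "spin": -0.1358}
    - {"xyz": [0, 0, 0], "spin": 0}
    - {"xyz": [0, 0, 0], "spin": 0}
    - {"xyz": [0, 0, 0], "spin": 0}

```text
time: 75.4
tcp_pos: [503.3, 55.6, 98.3]
ee_rot: [3.141, -0.0, -1.729]
force: [-0.2, 1.3, 0.2]
opening: 0.995
grasp_force: 0.0
```

```bash
python3 - <<'E'
from h import *
o=st(); T=wpose(); im=save('wrist','w29')
for n,y in (('m2',54),('m1',-12),('fix',-79)): print(n,dots(im,T,[502,y],32,34))
E
```

```text
t 75.4 tcp [503.3  55.6  98.3] rot [ 3.141 -0.    -1.729] F [-0.2  1.3  0.2] op 0.995 gf 0.0
m2 ([503.09, 54.14], 'span', np.float64(35.99), 'yaw', -0.1623)
m1 ([499.22, -11.94], 'span', np.float64(35.97), 'yaw', -0.0021)
fix ([498.86, -79.34], 'span', np.float64(35.81), 'yaw', -0.0031)
```

step_arm:
  rows:
    - {"xyz": [0.0002, -0.0012, -0.04], "spin": -0.004}
    - {"xyz": [0, 0, -0.025], "spin": 0}
    - {"xyz": [0, 0, -0.014], "spin": 0}
    - {"xyz": [0, 0, -0.005], "spin": 0}
    - {"xyz": [0, 0, -0.0015], "spin": 0}
    - {"xyz": [0, 0, 0], "spin": 0}
    - {"xyz": [0, 0, 0], "spin": 0}

```text
time: 76.15
tcp_pos: [504.0, 54.1, 13.9]
ee_rot: [-3.14, 0.001, -1.735]
force: [0.0, 0.1, -0.5]
opening: 0.992
grasp_force: 0.0
```

step_arm:
  grip: 0.032
  rows:
    - {"xyz": [0, 0, 0], "spin": 0}
    - {"xyz": [0, 0, 0], "spin": 0}
    - {"xyz": [0, 0, 0], "spin": 0}
    - {"xyz": [0, 0, 0], "spin": 0}
    - {"xyz": [0, 0, 0], "spin": 0}
    - {"xyz": [0, 0, 0], "spin": 0}
    - {"xyz": [0, 0, 0], "spin": 0}

```text
time: 76.85
tcp_pos: [503.6, 53.7, 13.6]
ee_rot: [-3.141, 0.0, -1.735]
force: [-1.6, 0.4, 6.0]
opening: 0.452
grasp_force: 61.0
```

step_arm:
  rows:
    - {"xyz": [0, 0, 0.003], "spin": 0}
    - {"xyz": [-0.0019, 0.0012, 0.001], "spin": 0.0795}
    - {"xyz": [-0.0019, 0.0012, 0], "spin": 0.0795}
    - {"xyz": [0, 0, 0], "spin": 0}
    - {"xyz": [0, 0, 0], "spin": 0}
    - {"xyz": [0, 0, 0], "spin": 0}

```text
time: 77.45
tcp_pos: [499.4, 56.0, 16.9]
ee_rot: [3.141, -0.0, -1.578]
force: [-0.1, 0.0, -3.6]
opening: 0.456
grasp_force: 61.0
```

step_arm:
  rows:
    - {"xyz": [0.0003, 0, -0.002], "spin": 0.004}
    - {"xyz": [0, 0, -0.0008], "spin": 0}
    - {"xyz": [0, 0, -0.0005], "spin": 0}
    - {"xyz": [0, 0, 0], "spin": 0}
    - {"xyz": [0, 0, 0], "spin": 0}

```text
time: 77.95
tcp_pos: [499.8, 56.1, 13.7]
ee_rot: [-3.142, 0.0, -1.573]
force: [0.3, -0.0, -4.1]
opening: 0.455
grasp_force: 61.0
```

step_arm:
  grip: 0.056
  rows:
    - {"xyz": [0, 0, 0], "spin": 0}
    - {"xyz": [0, 0, 0], "spin": 0}
    - {"xyz": [0, 0, 0], "spin": 0}
    - {"xyz": [0, 0, 0.01], "spin": 0}
    - {"xyz": [0, 0, 0.03], "spin": 0}
    - {"xyz": [0, 0, 0.04], "spin": 0}
    - {"xyz": [0, 0, 0], "spin": 0}
    - {"xyz": [0, 0, 0], "spin": 0}
    - {"xyz": [0, 0, 0], "spin": 0}

```text
time: 78.85
tcp_pos: [499.4, 55.9, 93.6]
ee_rot: [3.141, 0.0, -1.573]
force: [-0.2, 0.4, -1.1]
opening: 0.652
grasp_force: 0.0
```

```bash
python3 - <<'E'
from h import *
o=st(); T=wpose(); im=save('wrist','w30')
for n,y in (('m3',127),('m2',54),('m1',-12),('fix',-79)): print(n,dots(im,T,[501,y],32,34))
E
```

```text
t 78.85 tcp [499.4  55.9  93.6] rot [ 3.141  0.    -1.573] F [-0.2  0.4 -1.1] op 0.652 gf 0.0
m3 ([503.55, 126.98], 'span', np.float64(35.99), 'yaw', 0.1463)
m2 ([499.33, 56.5], 'span', np.float64(35.92), 'yaw', 0.0008)
m1 ([499.18, -12.0], 'span', np.float64(35.94), 'yaw', -0.0037)
fix ([498.84, -78.89], 'span', np.float64(34.8), 'yaw', -0.0055)
```

Module 2 is right. Next, module 1 gets a 0.5 mm correction by gripping it.

step_arm:
  grip: 0.07
  rows:
    - {"xyz": [0, -0.034, 0], "spin": 0}
    - {"xyz": [0, -0.0337, 0], "spin": 0}
    - {"xyz": [0, 0, -0.04], "spin": 0}
    - {"xyz": [0, 0, -0.025], "spin": 0}
    - {"xyz": [0, 0, -0.01], "spin": 0}
    - {"xyz": [0, 0, -0.004], "spin": 0}
    - {"xyz": [0, 0, -0.0015], "spin": 0}
    - {"xyz": [0, 0, 0], "spin": 0}
    - {"xyz": [0, 0, 0], "spin": 0}
    - {"xyz": [0, 0, 0], "spin": 0}

```text
time: 79.9
tcp_pos: [500.4, -11.3, 14.0]
ee_rot: [-3.14, 0.001, -1.572]
force: [0.6, -0.2, 0.8]
opening: 0.817
grasp_force: 0.0
```

step_arm:
  grip: 0.032
  rows:
    - {"xyz": [0, 0, 0], "spin": 0}
    - {"xyz": [0, 0, 0], "spin": 0}
    - {"xyz": [0, 0, 0], "spin": 0}
    - {"xyz": [0, 0, 0], "spin": 0}
    - {"xyz": [0, 0, 0], "spin": 0}
    - {"xyz": [0, 0, 0], "spin": 0}

```text
time: 80.5
tcp_pos: [499.9, -11.6, 13.8]
ee_rot: [-3.141, 0.0, -1.572]
force: [-2.3, 0.9, 7.6]
opening: 0.457
grasp_force: 61.2
```

step_arm:
  rows:
    - {"xyz": [0, 0, 0.002], "spin": 0}
    - {"xyz": [0, 0, 0], "spin": 0}
    - {"xyz": [0, 0, 0], "spin": 0}

```text
time: 80.8
tcp_pos: [499.5, -11.7, 14.9]
ee_rot: [3.141, -0.0, -1.573]
force: [-0.4, 0.4, -4.2]
opening: 0.452
grasp_force: 60.9
```

step_arm:
  rows:
    - {"xyz": [0, 0.0006, 0], "spin": 0}
    - {"xyz": [0, 0, 0], "spin": 0}
    - {"xyz": [0, 0, -0.0012], "spin": 0}
    - {"xyz": [0, 0, 0], "spin": 0}
    - {"xyz": [0, 0, 0], "spin": 0}

```text
time: 81.3
tcp_pos: [499.8, -11.0, 13.9]
ee_rot: [3.141, -0.0, -1.573]
force: [0.3, 0.4, -3.6]
opening: 0.455
grasp_force: 60.9
```

step_arm:
  grip: 0.056
  rows:
    - {"xyz": [0, 0, 0], "spin": 0}
    - {"xyz": [0, 0, 0], "spin": 0}
    - {"xyz": [0, 0, 0], "spin": 0}
    - {"xyz": [0, 0, 0.01], "spin": 0}
    - {"xyz": [0, 0, 0.03], "spin": 0}
    - {"xyz": [0, 0, 0.04], "spin": 0}
    - {"xyz": [0, 0.03, 0], "spin": 0}
    - {"xyz": [0, 0, 0], "spin": 0}
    - {"xyz": [0, 0, 0], "spin": 0}
    - {"xyz": [0, 0, 0], "spin": 0}

```text
time: 82.3
tcp_pos: [499.5, 18.7, 94.0]
ee_rot: [3.141, -0.0, -1.572]
force: [0.5, -0.6, -0.7]
opening: 0.653
grasp_force: 0.0
```

```bash
python3 - <<'E'
from h import *
o=st(); T=wpose(); im=save('wrist','w31')
for n,y in (('m2',56),('m1',-12),('fix',-79)): print(n,dots(im,T,[500,y],32,31))
E
```

```text
t 82.3 tcp [499.5  18.7  94. ] rot [ 3.141 -0.    -1.572] F [ 0.5 -0.6 -0.7] op 0.653 gf 0.0
m2 ([499.27, 56.41], 'span', np.float64(35.89), 'yaw', 0.0021)
m1 ([499.3, -11.42], 'span', np.float64(35.95), 'yaw', -0.0018)
fix ([498.86, -79.5], 'span', np.float64(36.07), 'yaw', -0.0029)
```

Spacings are 68.08 and 67.83. Now module 3.

step_arm:
  grip: 0.085
  rows:
    - {"xyz": [0.0011, 0.0271, 0], "spin": 0.0364}
    - {"xyz": [0.0011, 0.0271, 0], "spin": 0.0364}
    - {"xyz": [0.0011, 0.0271, 0], "spin": 0.0364}
    - {"xyz": [0.0011, 0.0271, 0], "spin": 0.0364}
    - {"xyz": [0, 0, -0.04], "spin": 0}
    - {"xyz": [0, 0, -0.025], "spin": 0}
    - {"xyz": [0, 0, -0.01], "spin": 0}
    - {"xyz": [0, 0, -0.004], "spin": 0}
    - {"xyz": [0, 0, -0.0015], "spin": 0}
    - {"xyz": [0, 0, 0], "spin": 0}
    - {"xyz": [0, 0, 0], "spin": 0}
    - {"xyz": [0, 0, 0], "spin": 0}

```text
time: 83.55
tcp_pos: [504.7, 127.6, 14.4]
ee_rot: [-3.14, 0.001, -1.427]
force: [-0.2, 0.3, 0.7]
opening: 0.996
grasp_force: 0.0
```

step_arm:
  grip: 0.032
  rows:
    - {"xyz": [0, 0, 0], "spin": 0}
    - {"xyz": [0, 0, 0], "spin": 0}
    - {"xyz": [0, 0, 0], "spin": 0}
    - {"xyz": [0, 0, 0], "spin": 0}
    - {"xyz": [0, 0, 0], "spin": 0}
    - {"xyz": [0, 0, 0], "spin": 0}
    - {"xyz": [0, 0, 0], "spin": 0}

```text
time: 84.25
tcp_pos: [504.3, 127.4, 13.9]
ee_rot: [-3.141, -0.0, -1.427]
force: [-1.6, 0.3, 5.4]
opening: 0.452
grasp_force: 61.0
```

step_arm:
  rows:
    - {"xyz": [0, 0, 0.003], "spin": 0}
    - {"xyz": [-0.002, -0.0013, 0.001], "spin": -0.0735}
    - {"xyz": [-0.002, -0.0013, 0], "spin": -0.0735}
    - {"xyz": [0, 0, 0], "spin": 0}
    - {"xyz": [0, 0, 0], "spin": 0}
    - {"xyz": [0, 0, 0], "spin": 0}

```text
time: 84.85
tcp_pos: [500.2, 124.8, 17.4]
ee_rot: [3.141, -0.0, -1.572]
force: [0.3, -0.3, -3.0]
opening: 0.455
grasp_force: 60.8
```

step_arm:
  rows:
    - {"xyz": [-0.0003, 0, -0.002], "spin": -0.002}
    - {"xyz": [0, 0, -0.0008], "spin": 0}
    - {"xyz": [0, 0, -0.0006], "spin": 0}
    - {"xyz": [0, 0, 0], "spin": 0}
    - {"xyz": [0, 0, 0], "spin": 0}

```text
time: 85.35
tcp_pos: [499.9, 124.8, 14.1]
ee_rot: [3.142, -0.0, -1.576]
force: [0.7, 0.6, -3.5]
opening: 0.45
grasp_force: 60.8
```

step_arm:
  grip: 0.056
  rows:
    - {"xyz": [0, 0, 0], "spin": 0}
    - {"xyz": [0, 0, 0], "spin": 0}
    - {"xyz": [0, 0, 0], "spin": 0}
    - {"xyz": [0, 0, 0.01], "spin": 0}
    - {"xyz": [0, 0, 0.03], "spin": 0}
    - {"xyz": [0, 0, 0.04], "spin": 0}
    - {"xyz": [0, -0.04, 0.04], "spin": 0}
    - {"xyz": [0, -0.02, 0.02], "spin": 0}
    - {"xyz": [0, 0, 0], "spin": 0}
    - {"xyz": [0, 0, 0], "spin": 0}
    - {"xyz": [0, 0, 0], "spin": 0}

```text
time: 86.45
tcp_pos: [499.5, 69.6, 149.0]
ee_rot: [3.141, -0.0, -1.576]
force: [0.3, 0.7, -0.3]
opening: 0.657
grasp_force: 0.0
```

```bash
python3 - <<'E'
from h import *
o=st(); T=wpose(); im=save('wrist','w32')
for n,y in (('m3',124),('m2',56),('m1',-12),('fix',-79)): print(n,dots(im,T,[500,y],32,31))
E
```

```text
t 86.45 tcp [499.5  69.6 149. ] rot [ 3.141 -0.    -1.576] F [ 0.3  0.7 -0.3] op 0.657 gf 0.0
m3 ([499.44, 124.42], 'span', np.float64(36.12), 'yaw', -0.0099)
m2 ([499.38, 56.54], 'span', np.float64(35.84), 'yaw', 0.0014)
m1 ([499.45, -11.43], 'span', np.float64(35.94), 'yaw', 0.0011)
fix ([498.88, -79.51], 'span', np.float64(35.99), 'yaw', -0.003)
```

The row is done: spacings 68.08, 67.97 and 67.88. On to the sleeves.

step_arm:
  rows:
    - {"xyz": [-0.004, -0.047, 0.007], "spin": 0}
    - {"xyz": [-0.004, -0.047, 0.007], "spin": 0}
    - {"xyz": [-0.004, -0.047, 0.007], "spin": 0}
    - {"xyz": [-0.004, -0.047, 0.007], "spin": 0}
    - {"xyz": [-0.004, -0.047, 0.007], "spin": 0}
    - {"xyz": [-0.004, -0.047, 0], "spin": 0}
    - {"xyz": [0, 0, 0], "spin": 0}
    - {"xyz": [0, 0, 0], "spin": 0}
    - {"xyz": [0, 0, 0], "spin": 0}

```text
time: 87.4
tcp_pos: [475.8, -211.8, 183.7]
ee_rot: [3.14, 0.0, -1.575]
force: [-1.1, 0.6, 0.4]
opening: 0.658
grasp_force: 0.0
```

```bash
cat >> h.py <<'E'
def rings(im,T,c,half=90,z=36,s=0.5,smax=60):
    p=rect(im,T,c,half,z,s); h=cv2.cvtColor(p,cv2.COLOR_RGB2HSV)
    m=((h[...,1]<smax)&(h[...,2]>175)).astype(np.uint8); out=[]
    for k in cv2.findContours(m,cv2.RETR_EXTERNAL,cv2.CHAIN_APPROX_NONE)[0]:
        (x,y),R=cv2.minEnclosingCircle(k)
        if 11<R*s<18: out.append((np.round([c[0]-half+(x+.5)*s,c[1]-half+(y+.5)*s],1).tolist(),'R',round(R*s,1)))
    return p,out
E
python3 - <<'E'
from h import *
o=st(); T=wpose(); im=save('wrist','w33')
p,out=rings(im,T,np.array([475,-320.])); print(out)
# posts: brass tops at z=36
for x in (464,534):
    h=cv2.cvtColor(rect(im,T,np.array([x,-156.]),18,36,.25),cv2.COLOR_RGB2HSV)
    m=((h[...,0]>12)&(h[...,0]<35)&(h[...,1]>90)).astype(np.uint8); ys,xs=np.nonzero(m); print('post',x,len(xs),x-18+xs.mean()*.25 if len(xs) else None,-174+ys.mean()*.25 if len(xs) else None, (x-18+np.percentile(xs,[1,99])*.25,-174+np.percentile(ys,[1,99])*.25) if len(xs) else '')
cv2.imwrite('pics/t33.png',np.hstack([p,cv2.resize(im,(440,275))[:,:][:360] if 0 else cv2.copyMakeBorder(cv2.resize(im,(440,275)),0,85,0,0,0)])[:,:,::-1])
E
```

```text
t 87.4 tcp [ 475.8 -211.8  183.7] rot [ 3.14   0.    -1.575] F [-1.1  0.6  0.4] op 0.658 gf 0.0
[([426.8, -318.8], 'R', 13.2), ([517.9, -326.5], 'R', 13.4)]
post 464 5264 463.79350303951367 -162.12675721884497 (array([455.75, 471.5 ]), array([-173.5 , -150.75]))
post 534 5248 529.4667016006098 -162.4995712652439 (array([520.75, 538.5 ]), array([-173.5 , -150.75]))
```

View pics/t33.png

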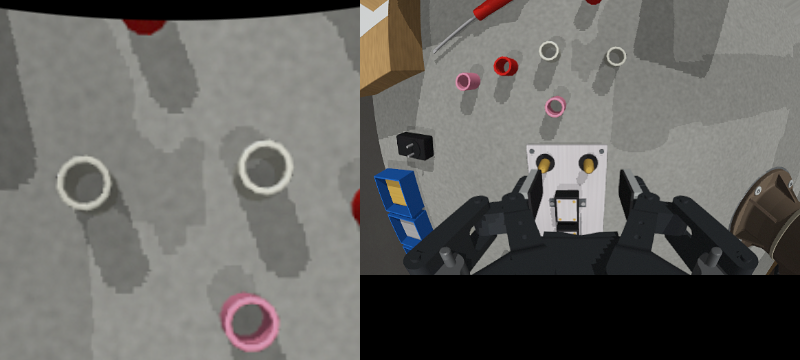

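The view shows the white rings at patch pixels (84,183) and (265,167), i.e. (426.8,-318.8) and (517.9,-326.5); the pink one at (250,322) stays. Measuring the posts from two opposite views.

```bash
python3 - <<'E'
from h import *
V={'w33':cpose(475.8,-211.8,183.7,-1.575),'w31':cpose(499.5,18.7,94.0,-1.573),'w25':cpose(500.7,100.2,299.9,-1.574),'w3':cpose(601.3,-180.8,231.6,-1.571)}
for n,T in V.items():
    im=cv2.imread(f'pics/{n}.png')[:,:,::-1].copy()
    for x in (464,534):
        h=cv2.cvtColor(rect(im,T,np.array([x,-155.]),34,36,.25),cv2.COLOR_RGB2HSV)
        m=((h[...,0]>12)&(h[...,0]<35)&(h[...,1]>90)).astype(np.uint8)
        m=cv2.morphologyEx(m,cv2.MORPH_OPEN,np.ones((5,5)))
        k=max(cv2.findContours(m,0,cv2.CHAIN_APPROX_NONE)[0],key=cv2.contourArea,default=None)
        if k is None: print(n,x,'none'); continue
        P=k[:,0]*.25+np.array([x-34,-189]); print(n,x,'cam',T[:2,3].round(),'x',P[:,0].min(),P[:,0].max(),'y',P[:,1].min(),P[:,1].max())
        # far-end width profile
        for yy in np.arange(P[:,1].min()+.5,P[:,1].max(),2.5)[:12]:
            row=np.nonzero(m[int((yy+189)*4)])[0]; print('   y%.1f: %.1f..%.1f'%(yy,x-34+row[0]*.25,x-34+row[-1]*.25) if len(row) else '',end='')
        print()
E
```

```text
w33 464 cam [ 475. -281.] x 455.5 472.0 y -174.25 -150.0
   y-173.8: 461.8..467.2   y-171.2: 458.0..470.2   y-168.8: 457.0..470.8   y-166.2: 456.5..471.8   y-163.8: 456.2..471.8   y-161.2: 456.0..471.8   y-158.8: 455.5..472.0   y-156.2: 455.8..471.8   y-153.8: 457.8..470.0   y-151.2: 460.0..467.5
w33 534 cam [ 475. -281.] x 520.25 539.25 y -174.5 -150.0
   y-174.0: 526.5..529.2   y-171.5: 521.8..533.5   y-169.0: 520.8..535.2   y-166.5: 520.2..536.5   y-164.0: 521.0..537.8   y-161.5: 521.8..539.0   y-159.0: 522.8..539.2   y-156.5: 523.8..539.2   y-154.0: 525.2..535.5   y-151.5: 528.2..535.5
w31 464 none
w31 534 none
w25 464 cam [500.  31.] x 462.0 470.75 y -136.75 -134.25
   y-136.2: 462.0..470.8
w25 534 cam [500.  31.] x 528.0 536.5 y -137.0 -134.5
   y-136.5: 528.0..536.5
w3 464 cam [ 601. -250.] x 458.75 481.75 y -170.0 -149.5
   y-169.5: 471.2..478.2   y-167.0: 466.2..480.5   y-164.5: 462.5..481.5   y-162.0: 460.5..481.8   y-159.5: 459.8..481.5   y-157.0: 458.8..479.5   y-154.5: 459.0..476.8   y-152.0: 460.0..473.2
w3 534 cam [ 601. -250.] x 526.5 546.25 y -170.75 -149.5
   y-170.2: 536.0..541.0   y-167.8: 532.8..544.0   y-165.2: 530.5..545.5   y-162.8: 529.0..546.2   y-160.2: 526.5..545.8   y-157.8: 526.8..544.8   y-155.2: 527.5..543.0   y-152.8: 528.5..541.5   y-150.2: 531.2..539.5
```

step_arm:
  grip: 0.046
  rows:
    - {"xyz": [0.0106, -0.0286, -0.02], "spin": 0}
    - {"xyz": [0.0106, -0.0286, -0.02], "spin": 0}
    - {"xyz": [0.0106, -0.0286, -0.02], "spin": 0}
    - {"xyz": [0.0106, -0.0286, -0.02], "spin": 0}
    - {"xyz": [0, 0, 0], "spin": 0}
    - {"xyz": [0, 0, -0.03], "spin": 0}
    - {"xyz": [0, 0, 0], "spin": 0}
    - {"xyz": [0, 0, 0], "spin": 0}

```text
time: 88.25
tcp_pos: [518.5, -325.7, 74.8]
ee_rot: [3.14, 0.0, -1.574]
force: [0.3, 0.5, 0.9]
opening: 0.538
grasp_force: 0.0
```

```bash
python3 - <<'E'
from h import *
o=st(); T=wpose(); im=save('wrist','w34')
print(rings(im,T,np.array([518,-326.]),30,s=.25)[1], rings(im,T,np.array([427,-318.]),30,s=.25)[1])
E
```

```text
t 88.25 tcp [ 518.5 -325.7   74.8] rot [ 3.14   0.    -1.574] F [0.3 0.5 0.9] op 0.538 gf 0.0
[([517.7, -327.8], 'R', 14.0)] [([427.1, -319.9], 'R', 13.9)]
```

step_arm:
  rows:
    - {"xyz": [-0.0002, -0.0016, -0.03], "spin": 0}
    - {"xyz": [0, 0, -0.02], "spin": 0}
    - {"xyz": [0, 0, -0.008], "spin": 0}
    - {"xyz": [0, 0, -0.003], "spin": 0}
    - {"xyz": [0, 0, 0], "spin": 0}
    - {"xyz": [0, 0, 0], "spin": 0}

```text
time: 88.9
tcp_pos: [519.1, -328.7, 14.8]
ee_rot: [-3.14, -0.001, -1.576]
force: [0.5, 0.1, 0.0]
opening: 0.54
grasp_force: 0.0
```

step_arm:
  grip: 0.022
  rows:
    - {"xyz": [0, 0, 0], "spin": 0}
    - {"xyz": [0, 0, 0], "spin": 0}
    - {"xyz": [0, 0, 0], "spin": 0}
    - {"xyz": [0, 0, 0], "spin": 0}
    - {"xyz": [0, 0, 0], "spin": 0}

```text
time: 89.4
tcp_pos: [518.9, -328.8, 14.7]
ee_rot: [-3.14, -0.001, -1.576]
force: [-1.2, 1.1, 5.3]
opening: 0.297
grasp_force: 59.2
```

step_arm:
  rows:
    - {"xyz": [0, 0, 0.01], "spin": 0}
    - {"xyz": [0, 0, 0.04], "spin": 0}
    - {"xyz": [0.0026, 0.0286, 0], "spin": 0}
    - {"xyz": [0.0026, 0.0286, 0], "spin": 0}
    - {"xyz": [0.0026, 0.0286, 0], "spin": 0}
    - {"xyz": [0.0026, 0.0286, 0], "spin": 0}
    - {"xyz": [0.0026, 0.0286, 0], "spin": 0}
    - {"xyz": [0.0026, 0.0286, 0], "spin": 0}
    - {"xyz": [0, 0, 0], "spin": 0}
    - {"xyz": [0, 0, 0], "spin": 0}
    - {"xyz": [0, 0, 0], "spin": 0}

```text
time: 90.5
tcp_pos: [533.8, -157.4, 63.8]
ee_rot: [-3.141, -0.0, -1.576]
force: [0.3, 0.4, 0.1]
opening: 0.298
grasp_force: 59.0
```

```bash
python3 - <<'E'
from h import *
o=st(); T=wpose(); im=save('wrist','w35')
z=o['tcp_pos'][2]; print(rings(im,T,np.array(o['tcp_pos'][:2]),22,z=z+22,s=.25,smax=80)[1])
for n,y in (('m1',-12),('fix',-79)): print(n,dots(im,T,[500,y],32,31))
for x in (464,):
    h=cv2.cvtColor(rect(im,T,np.array([x,-155.]),34,36,.25),cv2.COLOR_RGB2HSV)
    m=((h[...,0]>12)&(h[...,0]<35)&(h[...,1]>90)).astype(np.uint8); ys,xs=np.nonzero(m); print(x-34+np.percentile(xs,[.5,99.5])*.25,-189+np.percentile(ys,[.5,99.5])*.25,T[:3,3].round())
E
```

```text
t 90.5 tcp [ 533.8 -157.4   63.8] rot [-3.141 -0.    -1.576] F [0.3 0.4 0.1] op 0.298 gf 59.0
[([533.8, -152.6], 'R', 17.5)]
m1 ('dots', [])
fix ('dots', [])
[458.75 480.  ] [-172.25 -150.25] [ 533. -227.  205.]
```

step_arm:
  rows:
    - {"xyz": [0, 0.0009, -0.005], "spin": 0}
    - {"xyz": [0, 0, -0.006], "spin": 0}
    - {"xyz": [0, 0, -0.003], "spin": 0}
    - {"xyz": [0, 0, -0.003], "spin": 0}
    - {"xyz": [0, 0, 0], "spin": 0}
    - {"xyz": [0, 0, 0], "spin": 0}

```text
time: 91.15
tcp_pos: [533.7, -156.1, 46.3]
ee_rot: [3.141, -0.0, -1.576]
force: [-0.4, -0.8, 0.6]
opening: 0.3
grasp_force: 59.0
```

step_arm:
  rows:
    - {"xyz": [0, 0, -0.003], "spin": 0}
    - {"xyz": [0, 0, -0.003], "spin": 0}
    - {"xyz": [0, 0, 0], "spin": 0}
    - {"xyz": [0, 0, 0], "spin": 0}

```text
time: 91.55
tcp_pos: [533.7, -156.1, 40.4]
ee_rot: [3.141, -0.0, -1.576]
force: [0.3, 0.4, -0.3]
opening: 0.294
grasp_force: 59.0
```

step_arm:
  rows:
    - {"xyz": [0, 0, -0.006], "spin": 0}
    - {"xyz": [0, 0, -0.006], "spin": 0}
    - {"xyz": [0, 0, -0.005], "spin": 0}
    - {"xyz": [0, 0, -0.0015], "spin": 0}
    - {"xyz": [0, 0, 0], "spin": 0}
    - {"xyz": [0, 0, 0], "spin": 0}

```text
time: 92.15
tcp_pos: [533.8, -156.1, 21.9]
ee_rot: [3.142, -0.0, -1.576]
force: [0.1, 0.7, -1.0]
opening: 0.299
grasp_force: 59.0
```

step_arm:
  rows:
    - {"xyz": [0, 0, -0.0007], "spin": 0}
    - {"xyz": [0, 0, -0.0005], "spin": 0}
    - {"xyz": [0, 0, 0], "spin": 0}
    - {"xyz": [0, 0, 0], "spin": 0}

```text
time: 92.55
tcp_pos: [533.7, -156.1, 20.8]
ee_rot: [-3.141, 0.0, -1.576]
force: [-0.1, -0.7, -0.4]
opening: 0.299
grasp_force: 59.0
```

step_arm:
  grip: 0.046
  rows:
    - {"xyz": [0, 0, 0], "spin": 0}
    - {"xyz": [0, 0, 0], "spin": 0}
    - {"xyz": [0, 0, 0], "spin": 0}
    - {"xyz": [0, 0, 0.01], "spin": 0}
    - {"xyz": [0, 0, 0.045], "spin": 0}
    - {"xyz": [-0.0177, -0.0272, 0], "spin": 0}
    - {"xyz": [-0.0177, -0.0272, 0], "spin": 0}
    - {"xyz": [-0.0177, -0.0272, 0], "spin": 0}
    - {"xyz": [-0.0177, -0.0272, 0], "spin": 0}
    - {"xyz": [-0.0177, -0.0272, 0], "spin": 0}
    - {"xyz": [-0.0178, -0.0272, 0], "spin": 0}
    - {"xyz": [0, 0, 0], "spin": 0}
    - {"xyz": [0, 0, 0], "spin": 0}
    - {"xyz": [0, 0, 0], "spin": 0}

```text
time: 93.95
tcp_pos: [427.9, -319.1, 76.2]
ee_rot: [-3.141, -0.0, -1.576]
force: [-0.6, 0.9, -0.1]
opening: 0.542
grasp_force: 0.0
```

```bash
python3 - <<'E'
from h import *
o=st(); T=wpose(); im=save('wrist','w36')
print(rings(im,T,np.array([427,-319.]),30,s=.25)[1])
r.snapshot('scene'); ask(['sleeve1_center'],'scene'); r.snapshot('side'); ask(['sleeve1_center','post1_base'],'side')
E
```

```text
t 93.95 tcp [ 427.9 -319.1   76.2] rot [-3.141 -0.    -1.576] F [-0.6  0.9 -0.1] op 0.542 gf 0.0
[([426.4, -319.6], 'R', 13.8)]
sleeve1_center [([454.0, -420.0, 21.0], 0.76), ([537.0, -156.0, 24.0], 0.71), ([652.0, -294.0, 15.0], 0.58), ([517.0, -249.0, 16.0], 0.57), ([587.0, -307.0, 18.0], 0.48)]
sleeve1_center [([453.0, -422.0, 20.0], 0.93), ([653.0, -295.0, 18.0], 0.64), ([534.0, -153.0, 16.0], 0.57), ([584.0, -309.0, 20.0], 0.56), ([512.0, -246.0, 14.0], 0.49)]
post1_base [([461.0, -155.0, 3.0], 0.78)]
```

step_arm:
  rows:
    - {"xyz": [-0.001, -0.0002, -0.03], "spin": 0}
    - {"xyz": [0, 0, -0.02], "spin": 0}
    - {"xyz": [0, 0, -0.008], "spin": 0}
    - {"xyz": [0, 0, -0.0035], "spin": 0}
    - {"xyz": [0, 0, 0], "spin": 0}
    - {"xyz": [0, 0, 0], "spin": 0}

```text
time: 94.85
tcp_pos: [427.1, -319.7, 15.1]
ee_rot: [-3.14, -0.0, -1.576]
force: [0.2, -0.6, 0.3]
opening: 0.536
grasp_force: 0.0
```

step_arm:
  grip: 0.022
  rows:
    - {"xyz": [0, 0, 0], "spin": 0}
    - {"xyz": [0, 0, 0], "spin": 0}
    - {"xyz": [0, 0, 0], "spin": 0}
    - {"xyz": [0, 0, 0], "spin": 0}
    - {"xyz": [0, 0, 0], "spin": 0}

```text
time: 95.35
tcp_pos: [427.0, -319.7, 15.3]
ee_rot: [-3.14, -0.001, -1.576]
force: [-0.5, 1.0, 6.6]
opening: 0.296
grasp_force: 59.0
```

step_arm:
  rows:
    - {"xyz": [0, 0, 0.01], "spin": 0}
    - {"xyz": [0, 0, 0.04], "spin": 0}
    - {"xyz": [0.0062, 0.0274, 0], "spin": 0}
    - {"xyz": [0.0062, 0.0274, 0], "spin": 0}
    - {"xyz": [0.0062, 0.0274, 0], "spin": 0}
    - {"xyz": [0.0062, 0.0274, 0], "spin": 0}
    - {"xyz": [0.0062, 0.0274, 0], "spin": 0}
    - {"xyz": [0.0062, 0.0274, 0], "spin": 0}
    - {"xyz": [0, 0, 0], "spin": 0}
    - {"xyz": [0, 0, 0], "spin": 0}
    - {"xyz": [0, 0, 0], "spin": 0}

```text
time: 96.45
tcp_pos: [463.5, -155.4, 64.6]
ee_rot: [-3.141, 0.0, -1.576]
force: [-0.1, -0.1, -0.1]
opening: 0.299
grasp_force: 59.0
```

step_arm:
  rows:
    - {"xyz": [0.0004, 0, -0.005], "spin": 0}
    - {"xyz": [0, 0, -0.006], "spin": 0}
    - {"xyz": [0, 0, -0.003], "spin": 0}
    - {"xyz": [0, 0, -0.003], "spin": 0}
    - {"xyz": [0, 0, 0], "spin": 0}
    - {"xyz": [0, 0, 0], "spin": 0}

```text
time: 97.05
tcp_pos: [464.0, -155.1, 47.1]
ee_rot: [3.141, -0.0, -1.576]
force: [0.4, 0.2, 1.0]
opening: 0.297
grasp_force: 59.0
```

step_arm:
  rows:
    - {"xyz": [0, 0, -0.003], "spin": 0}
    - {"xyz": [0, 0, -0.003], "spin": 0}
    - {"xyz": [0, 0, 0], "spin": 0}
    - {"xyz": [0, 0, 0], "spin": 0}

```text
time: 97.45
tcp_pos: [464.0, -155.0, 41.2]
ee_rot: [3.141, -0.0, -1.576]
force: [0.1, 1.1, 0.5]
opening: 0.298
grasp_force: 59.0
```

step_arm:
  rows:
    - {"xyz": [0, 0, -0.006], "spin": 0}
    - {"xyz": [0, 0, -0.006], "spin": 0}
    - {"xyz": [0, 0, -0.005], "spin": 0}
    - {"xyz": [0, 0, -0.002], "spin": 0}
    - {"xyz": [0, 0, -0.0007], "spin": 0}
    - {"xyz": [0, 0, 0], "spin": 0}
    - {"xyz": [0, 0, 0], "spin": 0}

```text
time: 98.15
tcp_pos: [464.2, -155.1, 21.6]
ee_rot: [-3.141, 0.0, -1.576]
force: [-0.0, 0.4, -0.6]
opening: 0.297
grasp_force: 59.1
```

step_arm:
  grip: 0.046
  rows:
    - {"xyz": [0, 0, 0], "spin": 0}
    - {"xyz": [0, 0, 0], "spin": 0}
    - {"xyz": [0, 0, 0], "spin": 0}
    - {"xyz": [0, 0, 0.01], "spin": 0}
    - {"xyz": [0, 0, 0.04], "spin": 0}
    - {"xyz": [0.005, 0.035, 0.035], "spin": 0}
    - {"xyz": [0.005, 0.035, 0.035], "spin": 0}
    - {"xyz": [0.005, 0.035, 0.035], "spin": 0}
    - {"xyz": [0.005, 0.035, 0.035], "spin": 0}
    - {"xyz": [0.005, 0.035, 0.035], "spin": 0}
    - {"xyz": [0.005, 0.035, 0.02], "spin": 0}
    - {"xyz": [0, 0.03, 0], "spin": 0}
    - {"xyz": [0, 0, 0], "spin": 0}
    - {"xyz": [0, 0, 0], "spin": 0}
    - {"xyz": [0, 0, 0], "spin": 0}

```text
time: 99.65
tcp_pos: [493.7, 84.3, 266.7]
ee_rot: [3.141, -0.0, -1.576]
force: [-0.3, -0.2, -1.1]
opening: 0.537
grasp_force: 0.0
```

```bash
python3 - <<'E'
from h import *
o=st(); T=wpose(); im=save('wrist','w37')
for n,y in (('m3',124),('m2',56),('m1',-12),('fix',-79)): print(n,dots(im,T,[500,y],32,31))
print(rings(im,T,np.array([499,-155.]),60,z=42,s=.5)[1])
for c in ('scene','side'): r.snapshot(c); ask(['sleeve1_center','spacer_center','tray_floor','post1_base','relay1','adapter','spool','jar'],c)
E
```

```text
t 99.65 tcp [493.7  84.3 266.7] rot [ 3.141 -0.    -1.576] F [-0.3 -0.2 -1.1] op 0.537 gf 0.0
m3 ([499.44, 124.56], 'span', np.float64(35.95), 'yaw', -0.0024)
m2 ([499.48, 56.57], 'span', np.float64(35.72), 'yaw', -0.0003)
m1 ([499.5, -11.39], 'span', np.float64(36.12), 'yaw', -0.0005)
fix ([498.95, -79.54], 'span', np.float64(36.1), 'yaw', -0.0002)
[([498.5, -96.5], 'R', 14.8), ([551.7, -121.5], 'R', 16.4)]
sleeve1_center [([457.0, -422.0, 21.0], 0.72), ([516.0, -247.0, 15.0], 0.66), ([654.0, -294.0, 12.0], 0.61), ([587.0, -307.0, 18.0], 0.55), ([537.0, -155.0, 23.0], 0.54)]
spacer_center [([464.0, 335.0, 14.0], 0.7)]
tray_floor [([463.0, 328.0, 7.0], 0.85)]
post1_base [([461.0, -154.0, 8.0], 0.63)]
relay1 [([464.0, -152.0, 21.0], 0.68), ([725.0, 167.0, -1.0], 0.56), ([718.0, 1.0, -3.0], 0.46), ([776.0, 66.0, -0.0], 0.43)]
adapter [([797.0, -188.0, 0.0], 0.76), ([462.0, -149.0, 8.0], 0.73)]
spool [([774.0, 67.0, -1.0], 0.59)]
jar [([649.0, 429.0, -1.0], 0.77)]
sleeve1_center [([453.0, -419.0, 21.0], 0.93), ([513.0, -246.0, 16.0], 0.85), ([586.0, -310.0, 17.0], 0.7), ([540.0, -155.0, 18.0], 0.64), ([654.0, -293.0, 19.0], 0.55)]
spacer_center [([464.0, 336.0, 11.0], 0.52)]
tray_floor [([455.0, 334.0, 3.0], 0.91)]
post1_base [([460.0, -156.0, 6.0], 0.65)]
relay1 [([722.0, 166.0, -3.0], 0.64)]
adapter [([795.0, -181.0, 0.0], 0.93)]
spool [([772.0, 69.0, 2.0], 0.68)]
jar [([649.0, 427.0, 0.0], 0.7), ([772.0, 67.0, 1.0], 0.17)]
```

Everything checks out numerically; one last colour check confirms that both posts are sleeved to full depth.

```bash
python3 - <<'E'
from h import *
for c in ('scene','side'):
    im=r.snapshot(c); p=r.camera_params(c); K=np.array(p['intrinsics']); C=np.array(p['cam_to_world'])
    for x,y in ((464,-155),(534,-155.5)):
        # near-side outer surface of the sleeve (radius 14) toward camera
        d=C[:2,3]-[x,y]; d/=np.linalg.norm(d); out=[]
        for z in (8,14,20,26,32,38,41,45,50):
            P=np.array([x+14*d[0],y+14*d[1],z]); q=C[:3,:3].T@(P-C[:3,3]); u,v=K[0,2]-K[0,0]*q[0]/q[2],K[1,2]+K[1,1]*q[1]/q[2]
            out.append((z,im[int(round(v)),int(round(u))].tolist()))
        print(c,x,out)
E
```

```text
scene 464 [(8, [152, 147, 137]), (14, [162, 158, 149]), (20, [140, 136, 129]), (26, [138, 134, 126]), (32, [141, 137, 129]), (38, [174, 164, 145]), (41, [174, 160, 137]), (45, [152, 143, 130]), (50, [156, 152, 144])]
scene 534 [(8, [128, 125, 118]), (14, [137, 134, 126]), (20, [140, 136, 128]), (26, [139, 135, 127]), (32, [142, 138, 130]), (38, [173, 164, 151]), (41, [176, 162, 141]), (45, [161, 146, 126]), (50, [149, 144, 135])]
side 464 [(8, [98, 97, 97]), (14, [199, 195, 187]), (20, [197, 194, 185]), (26, [200, 196, 188]), (32, [200, 196, 188]), (38, [198, 195, 186]), (41, [199, 196, 187]), (45, [224, 221, 216]), (50, [183, 144, 89])]
side 534 [(8, [102, 100, 99]), (14, [200, 198, 186]), (20, [203, 200, 190]), (26, [205, 202, 192]), (32, [202, 199, 189]), (38, [200, 197, 188]), (41, [200, 197, 187]), (45, [225, 224, 216]), (50, [186, 151, 100])]
```

```bash
python3 -c "
from bench import r
print(r.job_done())"
```

```text
the job is handed in; nothing more can be done
None
```

I handed the job in at about 100 s, with no verdict returned: the three modules are in a straight row (measured pitches 68.15, 67.96 and 67.99 mm against 68 nominal), both white sleeves are fully down on the posts, the bar is in the tray, and the other things are where they were. However, the bar was knocked aside mid-run and my fingers came down on it (up to about 60 N at the wrist), turning modules 2 and 3, so I reset the modules by camera measurement rather than with the bar.

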